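# Gauge the clamp screws

### The arm

A 6-joint arm with a two-finger parallel gripper is mounted at the origin on the work surface. World frame = base frame: x ahead of the robot, y to its left, z up, the work surface at z = 0. Lengths are in m, angles in rad, forces in N, time in s.
With the tool pointing down it reaches from about 0.3 to 0.75 m from the base axis. Payload 8.5 kg.
Tool frame: the origin (TCP) lies at the very end of the fingers, on their centre line; the grasp point (between the pads) lies 19 mm behind it; z points along the fingers, y is the line along which they close (so a half turn about z gives the same grasp; the last joint's range is limited). The gripper opens to 88 mm and grips with 3 to 60 N. Pads are 18 mm wide; open, the fingers measure 123 mm over their backs; the gripper's body (75 mm by 187 mm) begins 45 mm behind the grasp point.
Start: joints at [-1.395, 0.381, 1.297, -0, 1.464, -0.215], TCP at [0.21, -0.509, 0.239] pointing down, gripper open.
Joint ranges: [-3.11, 3.11], [-0.89, 2.33], [0.22, 2.48], [-1.42, 4.56], [0.17, 2.85], [-2.88, 2.88]. Speed limits (rad/s): [2.39, 2.39, 3.14, 3.14, 3.14, 3.14].

### API

Orientations are given as a unit quaternion [x, y, z, w].
In Python, from station import manip, imaging, read_state gives the robot as it stands (manip), with the cameras (imaging) and the readings as plain functions.
- The arm moves only by the shell command python3 drive.py 'ROWS' [FORCE]. ROWS is a JSON list of rows, 1 to 10 of them, each of 7 numbers: a rotation vector rx, ry, rz in rad, then dx, dy, dz in m, then the finger opening in m; each row is the pose to reach, as a shift and turn from the pose commanded when the command began, along the tool's axes at that moment; what a row does not reach only later rows make up. A row lasts 1/12 s, in which the tool goes at most 0.0417 m and 0.125 rad, less where a joint would pass 70% of its speed; a pose out of reach is approached as far as the arm can. The fingers move at their own pace and stop on an object; FORCE is the grip in N (left out, the last holds). Time passes only in rows, so rows that do not move let the fingers close. It prints the time, the measured TCP pose, the force, the opening and the grip force at its end.
- read_state(): the state, without advancing time (a new reading comes with each control period).
- imaging.get_image(name): name is "scene" or "top" or "wrist"; returns a dict with "frame" (420x560x3 uint8, red, green, blue), "z_map" (420x560 float32, m along the optical axis (not along the pixel's ray), 0 where there is no reading), "vertical_fov" (degrees; the focal length in pixels is half the picture's height over the tangent of half this angle, whatever the lens; pixels are square), "cx", "cy" (the principal point, pixels), "cam_to_world" (4x4, takes a point from camera to world coordinates). Camera axes: x right, y up, looking along -z (the intrinsics and any distortion apply to the point x, -y, -z); pixel columns grow to the right and rows downward; lengths in m; the calibration is good to about 2 mm. A picture is of the moment at which its call begins.
- manip.job_done(): hands the job in; it is judged then, once.
The state is a dict: "time_s": time; "qpos": joint angles; "qvel": joint speeds; "joint_torque": joint torques, N m; "eef_pos": TCP position; "eef_rot": TCP orientation; "wrist_force": force on the tool from outside, world axes, zero at the start; "wrist_torque": the same for the moment, N m; "gripper_width": finger opening in m; "finger_force": force on a finger pad.
Only numpy, scipy, OpenCV 4.12 (cv2) and the standard library are available. Lean on these libraries where they do the work, as an engineer would, in place of code of your own. Each camera call takes 0.05 s, during which the arm holds its last target. There are 200 camera calls.

### The job

The clamp screws of the carving vise hang on the rack and one of them may have a spoiled thread. Lift each screw off its hook and try it in a free gauge nut: turn it in clockwise, and if it runs down freely leave it there, screwed right home with its collar on the nut; if it binds part-way, do not force it but back it out and put it in the scrap tin. Leave everything else on the bench where it is.

Things in the scene. Friction and masses are not known exactly. Their poses are not given: they have to be found in the camera images.
- screw_a: steel clamp screw, one of up to four alike, 104 mm long, 0.2-0.35 kg. Origin: centre of the collar's underside; +z along its axis to the handle. Above: collar 36 mm across, z 0 to 8; flat handle loop, z 8 to 58, 40 mm wide in y (flat sides), 12 thick in x, window 24 wide from z 13 to 48. Below: 28 mm thread, z -4 to -32, then a 16 mm pilot to z -46. None if absent
- screw_b: clamp screw like screw_a. At the start each hangs thread down on one hook, the hook through its window, loop's y along the rack's y to 0.1 rad (top of the window on the rod: origin 44 mm below the rod's centre line)
- screw_c: clamp screw like screw_a. Thread: right-handed, three starts, 40 mm per turn: goes down 40 mm for each full clockwise turn seen from above, up for anticlockwise. With a few mm of the thread in a nut, a screw that is let go stays upright there, or slowly runs down by itself
- screw_d: clamp screw like screw_a. A spoiled thread cannot be seen from outside and is found only by trying: that screw binds with its collar 8 to 12 mm above the nut and goes no further however it is turned; a sound one comes down to 0 to 1 mm. Turned back anticlockwise it comes out again
- gauge: gauge plate, fixed: a 200 x 200 x 10 mm steel plate bolted to the bench with four long hex gauge nuts standing on it in a square, 100 mm apart. Origin: underside centre, z up, x and y along its sides; yaw varies
- nut_1 (a point): gauge nut, fixed, axis vertical: centre of its top face, 60 mm above the bench. Hex 47 mm across flats, bore 31 mm, 50 mm deep; three small thread lugs stand into the bore 8 mm below the top, leaving 22 mm between them
- nut_2 (a point): gauge nut like nut_1. A screw lowered straight in without turning stops on the lugs with its collar 16 to 29 mm above the nut, by its yaw (repeats each 120 degrees), then must be turned in, with about 3 mm of axial play. Above 24 mm the thread's ends may sit on the lugs: raised 3 mm and turned back anticlockwise until it drops to 17 to 21 mm it starts cleanly. Above 13 mm it is not yet bound
- nut_3 (a point): gauge nut like nut_1, centre of its top face. A screw is home when its origin is at this point (collar resting on the nut)
- nut_4 (a point): gauge nut like nut_1, centre of its top face
- rack: hook rack, fixed: open wooden frame 400 mm long (y), 215 mm high, posts at y +-190 mm, crossbar between, with four steel hooks on its front (-x) side, 80 mm apart. Origin: centre of the underside, z up; yaw varies
- hook_1 (a point): hook on the rack: point on the rod's centre line where a screw hangs, 200 mm above the bench. Rod 8 mm thick, runs to the rack's -x and ends 34 mm (tip 38) further out, turned up to 16 mm above the centre line. To come off, a loop is raised 14 to 25 mm and drawn 50 mm or more to the rack's -x. The crossbar's face is 26 mm behind (+x), its top 213 mm above the bench
- hook_2 (a point): hook like hook_1; not every hook need carry a screw
- hook_3 (a point): hook like hook_1; not every hook need carry a screw
- hook_4 (a point): hook like hook_1; not every hook need carry a screw
- tin: scrap tin, loose: open aluminium tray 180 (x) x 160 (y) x 50 mm high, walls and floor 4 mm, 0.6 kg. Origin: underside centre, z up
- stone: bystander: rough pale stone, about 88 mm across and 66 mm high. Origin: underside centre
- carving: bystander: small marble carving, 80 mm across and 98 mm high. Origin: underside centre
- burr_block: bystander: wooden block 60 x 110 x 30 mm with carving burrs standing in it to 60 mm. Origin: underside centre
- handpiece: bystander: blue carving handpiece lying along its x, 180 mm long, 26 mm thick. Origin: under its middle
- brush: bystander: bench brush lying along its x. Origin: under its middle

How it is judged:
By the outcome, as a careful person would: the job done as asked, in the order asked, and still so for the second after the job is handed in, with the robot touching nothing.
Of screw_a, screw_b, screw_c, screw_d only 3 to 4 are there at a start; the rules pass over those that are not, and their reading is None.
At some moment in a run one of tin may be knocked a few centimetres aside while the robot is not near it.
It also fails if it takes over 210 s, if anything falls off the work surface, if the arm or the gripper's body presses on something with over 40 N, if the wrist force passes 120 N, or if a joint passes its speed limit or range.

## Working session

There is one attempt and no reset: what is moved stays moved. The work goes in short steps, Python scripts to look and compute and a shell command to move; the robot and the scene stay as the last step left them, time stands still between calls to the robot, and variables do not carry over. Pictures are saved under pics/ and viewed, at most 14 in all, crops included, and the job is handed in when it is done.

```bash
ls; mkdir -p pics
python3 - <<'E'
from station import manip, imaging, read_state
import cv2,numpy as np
for n in ("scene","top"):
    d=imaging.get_image(n)
    np.savez(f"{n}0.npz",**d)
    cv2.imwrite(f"pics/{n}0.png",d["frame"][:,:,::-1])
    print(n,{k:v for k,v in d.items() if k not in("frame","z_map")},(d["z_map"]>0).mean())
s=read_state();print(s)
E
```

```text
drive.py
pics
station.py
scene {'vertical_fov': 57.564416989789976, 'cx': 274.555737341661, 'cy': 208.23124067300867, 'cam_to_world': array([[-0.80131672, -0.45877282,  0.38395184,  1.03081086],
       [ 0.59789349, -0.59229778,  0.54009879,  0.62189998],
       [-0.02036882,  0.6623525 ,  0.7489154 ,  1.09366936],
       [ 0.        ,  0.        ,  0.        ,  1.        ]])} 0.9960799319727891
top {'vertical_fov': 56.24573738654476, 'cx': 288.30050627776706, 'cy': 208.02085233959278, 'cam_to_world': array([[-0.019041  ,  0.99247727, -0.12093931,  0.38908873],
       [-0.99947985, -0.02204374, -0.02353919, -0.08428759],
       [-0.02602807,  0.12042819,  0.99238077,  1.29018776],
       [ 0.        ,  0.        ,  0.        ,  1.        ]])} 0.9960246598639456
{'time_s': 0.1, 'qpos': array([-1.39530175e+00,  3.81105098e-01,  1.29815410e+00,  1.96073455e-07,
        1.46361854e+00, -2.15326273e-01]), 'qvel': array([-1.16146424e-04,  7.49557959e-05, -2.49083086e-03, -6.23121417e-04,
        1.27349979e-03, -4.31292535e-04]), 'joint_torque': array([ 4.07222760e-03, -4.38650072e+01, -2.24909002e+01,  7.14940927e-02,
        3.42336344e-02, -6.65336961e-05]), 'eef_pos': array([ 0.20945984, -0.5082762 ,  0.23822256]), 'eef_rot': array([ 9.80967859e-01,  1.94169117e-01,  1.28933180e-05, -6.42410032e-04]), 'wrist_force': array([-0.00762843,  0.56381032,  0.02199759]), 'wrist_torque': array([-0.00180844,  0.02121299,  0.02086045]), 'finger_force': 0.0, 'gripper_width': 0.08803483185586079}
```

View pics/scene0.png

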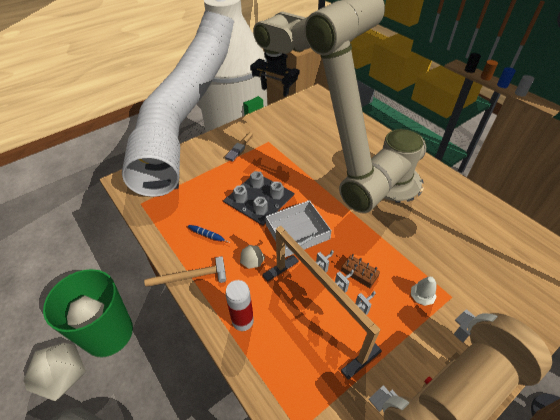

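View pics/top0.png

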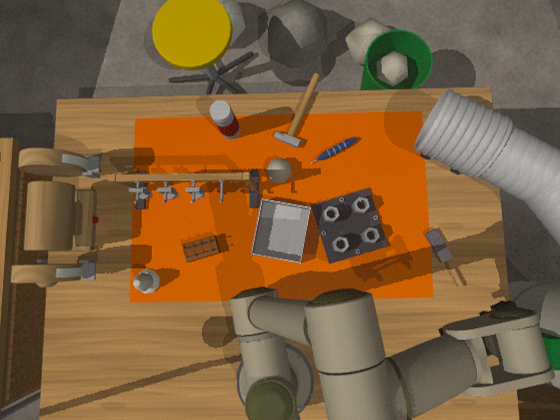

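The scene view shows the rack at right front with three screws at (323,262), (343,280), (363,300). The gauge is at (258,195) and the tin at (298,225). In the top view the screws are at about (140,190), (166,190) and (193,190), and the hook at (221,190) is empty. The nuts are at (331,213), (361,205), (371,235) and (341,243), and the tin is at (281,231). Next I'll get coarse positions.

```bash
cat > h.py <<'E'
import numpy as np,cv2
from scipy.spatial.transform import Rotation as R
def ray(d,u,v):
    H=d["frame"].shape[0];f=H/2/np.tan(np.radians(float(d["vertical_fov"]))/2)
    c=np.stack([(np.asarray(u,float)-d["cx"])/f,-(np.asarray(v,float)-d["cy"])/f,-np.ones(np.shape(u))],-1)
    return c@d["cam_to_world"][:3,:3].T   # per unit of z_map depth
def cloud(d):
    v,u=np.mgrid[:420,:560]
    return d["cam_to_world"][:3,3]+ray(d,u,v)*d["z_map"][...,None]
def atz(d,u,v,z):
    r=ray(d,u,v);o=d["cam_to_world"][:3,3];return o+r*((z-o[2])/r[...,2])[...,None]
def proj(d,p):
    M=d["cam_to_world"];q=(np.asarray(p)-M[:3,3])@M[:3,:3]
    f=210/np.tan(np.radians(float(d["vertical_fov"]))/2)
    return np.stack([d["cx"]-f*q[...,0]/q[...,2],d["cy"]+f*q[...,1]/q[...,2]],-1)
E
python3 - <<'E'
from h import *
np.set_printoptions(precision=4,suppress=True)
d=np.load("top0.npz");P=cloud(d)
b=P[120:290,300:320].reshape(-1,3);print("bench z",np.median(P[270:290,150:180,2]))
# regions
def reg(u0,u1,v0,v1,z0,z1):
    p=P[v0:v1,u0:u1].reshape(-1,3);return p[(p[:,2]>z0)&(p[:,2]<z1)]
bar=reg(100,260,165,195,.205,.225);print("bar",bar.mean(0),bar.min(0),bar.max(0),len(bar))
vx=np.polyfit(bar[:,1],bar[:,0],1);print("slope",vx)
for n,(u,v) in dict(n1=(331,213),n2=(361,205),n3=(371,235),n4=(341,243)).items():
    p=reg(u-11,u+12,v-11,v+12,.05,.07);print(n,p.mean(0),cv2.minEnclosingCircle(p[:,:2].astype(np.float32)),len(p))
for u in (140,166,193,221):
    p=reg(u-12,u+12,183,205,.19,.225);print("screw",u,p.mean(0) if len(p) else None,len(p),p.min(0),p.max(0))
t=reg(245,318,195,268,.04,.06);r=cv2.minAreaRect(t[:,:2].astype(np.float32));print("tin",r,len(t))
E
```

```text
bench z 5.033770419959893e-05
bar [0.6088 0.2532 0.2114] [0.5723 0.0489 0.2051] [0.627  0.4498 0.2186] 1257
slope [-0.0057  0.6102]
n1 [ 0.5179 -0.189   0.0577] ((0.5184885263442993, -0.18949522078037262), 0.026032110676169395) 127
n2 [ 0.5445 -0.2849  0.0578] ((0.5446744561195374, -0.2847512662410736), 0.025597449392080307) 127
n3 [ 0.4484 -0.3118  0.0578] ((0.44898277521133423, -0.311882883310318), 0.026233140379190445) 132
n4 [ 0.4221 -0.2162  0.0582] ((0.42291125655174255, -0.21640892326831818), 0.026201440021395683) 122
screw 140 [0.5771 0.3678 0.2065] 136 [0.5438 0.3479 0.1903] [0.6043 0.3884 0.2167]
screw 166 [0.5756 0.2872 0.207 ] 134 [0.5426 0.2684 0.191 ] [0.6022 0.31   0.2164]
screw 193 [0.5739 0.2073 0.207 ] 119 [0.543  0.189  0.1904] [0.5999 0.2268 0.2166]
screw 221 [0.5717 0.1284 0.2027] 50 [0.5414 0.1253 0.195 ] [0.5977 0.1338 0.2172]
tin ((0.46937334537506104, -0.029306575655937195), (0.16016098856925964, 0.18014125525951385), 78.46170043945312) 293
```

```bash
cat >> h.py <<'E'
def delta(pos,yaw=None,s=None):
    """shift & turn in tool axes from measured pose to pos with tool pointing down, tool x at yaw"""
    from station import manip, imaging, read_state
    s=s or read_state();Rt=R.from_quat(s["eef_rot"])
    d=Rt.inv().apply(np.array(pos)-s["eef_pos"])
    rv=np.zeros(3)
    if yaw is not None:
        T=R.from_matrix(np.array([[np.cos(yaw),np.sin(yaw),0],[np.sin(yaw),-np.cos(yaw),0],[0,0,-1]]).T.reshape(3,3).T)
        rv=(Rt.inv()*T).as_rotvec()
    return np.round(np.r_[rv,d],4)
E
D='python3 drive.py'
$D '[[0,0,-0.125,0.035,-0.0134,-0.012,0.088],[0,0,-0.25,0.07,-0.0269,-0.024,0.088],[0,0,-0.375,0.105,-0.04,-0.036,0.088],[0,0,-0.5,0.14,-0.0538,-0.048,0.088],[0,0,-0.625,0.175,-0.067,-0.06,0.088],[0,0,-0.75,0.21,-0.08,-0.072,0.088],[0,0,-0.875,0.245,-0.094,-0.084,0.088],[0,0,-1.0,0.28,-0.1076,-0.096,0.088],[0,0,-1.125,0.315,-0.121,-0.108,0.088],[0,0,-1.25,0.3507,-0.1345,-0.12,0.088]]'
$D '[[0,0,-0.125,0,0,0,0.088],[0,0,-0.25,0,0,0,0.088],[0,0,-0.375,0,0,0,0.088],[0,0,-0.5,0,0,0,0.088],[0,0,-0.625,0,0,0,0.088],[0,0,-0.75,0,0,0,0.088],[0,0,-0.875,0,0,0,0.088],[0,0,-1.0,0,0,0,0.088],[0,0,-1.125,0,0,0,0.088],[0,0,-1.25,0,0,0,0.088]]'
$D '[[0,0,-0.125,0,0,0,0.088],[0,0,-0.25,0,0,0,0.088],[0,0,-0.25,0,0,0,0.088],[0,0,-0.25,0,0,0,0.088]]'
python3 - <<'E'
from h import *;from station import manip, imaging, read_state
d=imaging.get_image("wrist");np.savez("w0.npz",**d);cv2.imwrite("pics/w0.png",d["frame"][:,:,::-1])
s=read_state();print(s["qpos"],s["eef_pos"],s["eef_rot"]);print(d["cam_to_world"],d["vertical_fov"])
c=np.array([.4832,-.2505,.35]);print(delta(c,np.pi))
E
```

```text
time_s: 0.93
eef_pos: [0.4835, -0.2489, 0.3592]
eef_rot: [0.68, 0.733, -0.0, -0.0]
wrist_force: [-0.4, -1.1, 0.7]
gripper_width: 0.0877
finger_force: 0.0
time_s: 1.77
eef_pos: [0.4825, -0.2505, 0.3583]
eef_rot: [0.122, 0.993, 0.0, -0.0]
wrist_force: [-0.7, 0.1, -0.6]
gripper_width: 0.0877
finger_force: 0.0
time_s: 2.1
eef_pos: [0.4825, -0.2505, 0.3585]
eef_rot: [0.002, 1.0, 0.0, -0.0]
wrist_force: [0.9, -0.2, 0.2]
gripper_width: 0.088
finger_force: 0.0
[-6.96801642e-01  3.15657409e-01  1.05729387e+00  2.08231298e-06
  1.76912545e+00 -2.26278138e+00] [ 0.48249261 -0.25055184  0.35855069] [ 2.40808937e-03  9.99997071e-01  1.55671086e-04 -1.85341180e-04]
[[ 4.01213649e-03 -9.66060384e-01 -2.58285186e-01  4.16387033e-01]
 [ 9.99991766e-01  4.03308555e-03  4.48726040e-04 -2.50288997e-01]
 [ 6.08189801e-04 -2.58284860e-01  9.66068611e-01  5.03257708e-01]
 [ 0.00000000e+00  0.00000000e+00  0.00000000e+00  1.00000000e+00]] 66.2477763239258
[ 0.0003 -0.0004 -0.0048 -0.0007  0.0001  0.0086]
```

View pics/w0.png

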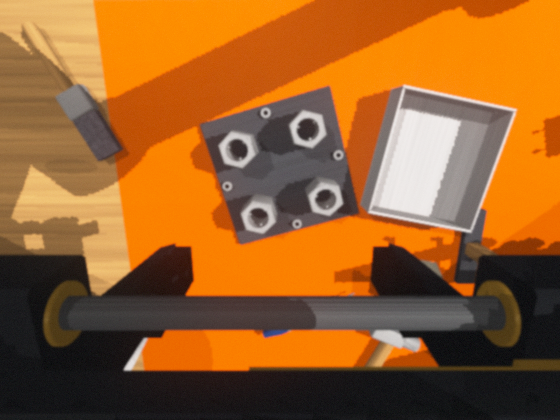

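The wrist view shows the four nuts at (238,149), (308,130), (326,197) and (259,215), and the tin at (440,160). I'll fit the nut square from all three cameras.

```bash
cat >> h.py <<'E'
def nuts(d,c0=(.4833,-.2505),verbose=True):
    """fit nut square: each nut's hex top outline centre from height cloud"""
    P=cloud(d).reshape(-1,3);c0=np.array(c0);out=[]
    guess=np.array([[.5182,-.1892],[.5446,-.2848],[.4487,-.3118],[.4226,-.2163]])
    for g in guess:
        q=P[(np.abs(P[:,2]-.06)<.008)&(np.hypot(*(P[:,:2]-g).T)<.036)]
        (cx,cy),r=cv2.minEnclosingCircle(q[:,:2].astype(np.float32))
        h=cv2.convexHull(q[:,:2].astype(np.float32));m=cv2.moments(h)
        out.append([m["m10"]/m["m00"],m["m01"]/m["m00"],np.median(q[:,2])])
    out=np.array(out);c=out.mean(0);e=out[:,:2]-c[:2]
    B=np.array([[.05,.05],[.05,-.05],[-.05,-.05],[-.05,.05]])
    yaw=np.angle(((e[:,0]+1j*e[:,1])*(B[:,0]-1j*B[:,1])).sum())
    fit=c[:2]+B@np.array([[np.cos(yaw),np.sin(yaw)],[-np.sin(yaw),np.cos(yaw)]])
    if verbose: print("centre",c,"yaw",yaw,"resid mm",np.round((out[:,:2]-fit)*1e3,1).tolist());print(fit)
    return fit
E
python3 - <<'E'
from h import *
np.set_printoptions(precision=4,suppress=True)
for n in("w0","top0","scene0"): print(n);nuts(np.load(n+".npz"))
E
```

```text
w0
centre [ 0.485  -0.2506  0.058 ] yaw 0.2700457865259168 resid mm [[-0.1, -0.2], [0.0, 0.0], [0.0, 0.2], [0.1, -0.1]]
[[ 0.5198 -0.1891]
 [ 0.5465 -0.2855]
 [ 0.4501 -0.3121]
 [ 0.4235 -0.2158]]
top0
centre [ 0.4836 -0.2509  0.0581] yaw 0.26975269287107595 resid mm [[-0.2, -0.1], [0.0, -0.0], [-0.0, 0.2], [0.2, -0.0]]
[[ 0.5185 -0.1894]
 [ 0.5451 -0.2858]
 [ 0.4488 -0.3124]
 [ 0.4221 -0.216 ]]
scene0
centre [ 0.4884 -0.2464  0.0573] yaw 0.2671576585788877 resid mm [[-0.3, -0.5], [-0.2, 0.0], [0.5, -0.2], [-0.1, 0.6]]
[[ 0.5234 -0.1849]
 [ 0.5498 -0.2814]
 [ 0.4534 -0.3078]
 [ 0.427  -0.2113]]
```

```bash
D='python3 drive.py'
A='x'
for i in 1 2; do $D '[[0,0,0.125,0,0,0,0.088],[0,0,0.25,0,0,0,0.088],[0,0,0.375,0,0,0,0.088],[0,0,0.5,0,0,0,0.088],[0,0,0.625,0,0,0,0.088],[0,0,0.75,0,0,0,0.088],[0,0,0.875,0,0,0,0.088],[0,0,1.0,0,0,0,0.088],[0,0,1.125,0,0,0,0.088],[0,0,1.25,0,0,0,0.088]]' >/dev/null; done
$D '[[0,0,0.125,0,0,0,0.088],[0,0,0.25,0,0,0,0.088],[0,0,0.375,0,0,0,0.088],[0,0,0.5,0,0,0,0.088],[0,0,0.64,0,0,0,0.088],[0,0,0.64,0,0,0,0.088],[0,0,0.64,0,0,0,0.088]]'
python3 - <<'E'
from h import *;from station import manip, imaging, read_state
np.set_printoptions(precision=4,suppress=True)
d=imaging.get_image("wrist");np.savez("w1.npz",**d)
nuts(d)
E
```

```text
time_s: 4.4
eef_pos: [0.4825, -0.2505, 0.3587]
eef_rot: [1.0, 0.001, -0.0, -0.0]
wrist_force: [-0.3, 0.4, 0.4]
gripper_width: 0.0875
finger_force: 0.0
centre [ 0.4858 -0.2501  0.0582] yaw 0.27081740103586527 resid mm [[-0.1, -0.1], [-0.1, 0.0], [0.1, 0.3], [0.2, -0.2]]
[[ 0.5206 -0.1886]
 [ 0.5473 -0.2849]
 [ 0.451  -0.3117]
 [ 0.4242 -0.2153]]
```

```bash
D='python3 drive.py'
$D '[[0,0,-0.125,0.001,-0.04,0,0.088],[0,0,-0.25,0.002,-0.08,0,0.088],[0,0,-0.375,0.004,-0.12,0,0.088],[0,0,-0.5,0.005,-0.16,0,0.088],[0,0,-0.625,0.006,-0.2,0,0.088],[0,0,-0.75,0.008,-0.24,0,0.088],[0,0,-0.875,0.009,-0.28,0,0.088],[0,0,-1.0,0.01,-0.32,0,0.088],[0,0,-1.125,0.012,-0.36,0,0.088],[0,0,-1.25,0.013,-0.4,0,0.088]]' >/dev/null
$D '[[0,0,-0.125,0.013,-0.004,0,0.088],[0,0,-0.25,0.026,-0.008,0,0.088],[0,0,-0.375,0.04,-0.012,0,0.088],[0,0,-0.5,0.053,-0.016,0,0.088],[0,0,-0.625,0.066,-0.02,0,0.088],[0,0,-0.75,0.079,-0.023,0,0.088],[0,0,-0.875,0.092,-0.027,0,0.088],[0,0,-1.0,0.106,-0.031,0,0.088],[0,0,-1.125,0.119,-0.035,0,0.088],[0,0,-1.25,0.132,-0.039,0,0.088]]' >/dev/null
$D '[[0,0,-0.125,0,0,0,0.088],[0,0,-0.25,0,0,0,0.088],[0,0,-0.375,0,0,0,0.088],[0,0,-0.5,0,0,0,0.088],[0,0,-0.64,0,0,0,0.088],[0,0,-0.64,0,0,0,0.088],[0,0,-0.64,0,0,0,0.088]]'
python3 - <<'E'
from h import *;from station import manip, imaging, read_state
np.set_printoptions(precision=4,suppress=True)
d=imaging.get_image("wrist");np.savez("w2.npz",**d);cv2.imwrite("pics/w2.png",d["frame"][:,:,::-1])
P=cloud(d).reshape(-1,3)
for y in(.128,.207,.287,.368):
    q=P[(abs(P[:,1]-y)<.03)&(P[:,2]>.13)&(P[:,0]<.595)&(P[:,0]>.5)]
    if len(q)<5: continue
    f=q[(q[:,2]>.15)&(q[:,2]<.216)&(q[:,0]>.55)]
    print(y,len(q),"top",np.percentile(q[:,2],98),"loop med",np.median(f,0),f.min(0),f.max(0))
    t=q[(q[:,2]>.206)]
    if len(t)>5: print("  top bar",t.mean(0),t.min(0),t.max(0),cv2.minAreaRect(t[:,:2].astype(np.float32)))
s=read_state();print(s["qpos"])
E
```

```text
time_s: 6.7
eef_pos: [0.4997, 0.287, 0.3587]
eef_rot: [0.001, 1.0, -0.0, -0.0]
wrist_force: [0.5, -0.2, -0.4]
gripper_width: 0.0878
finger_force: 0.0
0.128 324 top 0.2145941911174883 loop med [0.5651 0.1318 0.2017] [0.5501 0.1266 0.1974] [0.5814 0.1347 0.2049]
  top bar [0.545  0.1319 0.2117] [0.5415 0.1276 0.2063] [0.5496 0.1346 0.2155] ((0.5454456210136414, 0.131654754281044), (0.0087679922580719, 0.006231663748621941), 22.4921875)
0.207 2379 top 0.4241616991112875 loop med [0.575  0.2129 0.1993] [0.55   0.1903 0.1551] [0.595  0.2302 0.2144]
  top bar [0.5298 0.228  0.3415] [0.5    0.1984 0.206 ] [0.5871 0.237  0.4274] ((0.5425888895988464, 0.21751652657985687), (0.03214314207434654, 0.08828248828649521), 84.58282470703125)
0.287 1479 top 0.21367893624851697 loop med [0.5759 0.2893 0.2016] [0.5531 0.2701 0.1549] [0.5949 0.3099 0.2146]
  top bar [0.5766 0.2897 0.2118] [0.5428 0.2703 0.206 ] [0.5872 0.3095 0.2153] ((0.5649465918540955, 0.29003506898880005), (0.03917182236909866, 0.0443502813577652), 89.21070861816406)
0.368 2051 top 0.42220963341747286 loop med [0.5763 0.3659 0.1982] [0.5502 0.3493 0.1547] [0.595  0.3878 0.2141]
  top bar [0.5306 0.3474 0.3397] [0.5   0.338 0.206] [0.5879 0.3761 0.4262] ((0.5436543822288513, 0.3579745888710022), (0.09214071184396744, 0.029163990169763565), 8.647724151611328)
[ 0.316   0.3798  0.9605  0.      1.8014 -1.2514]
```

View pics/w2.png

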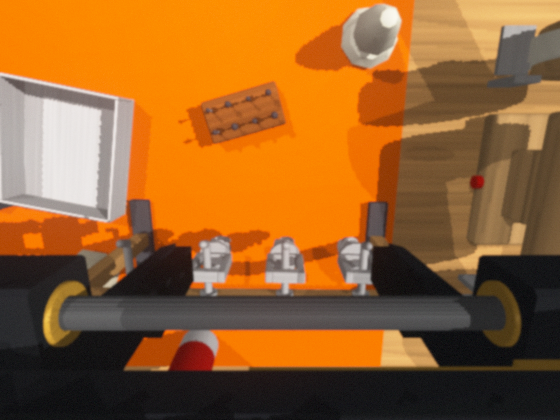

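The wrist view shows three loops at (212,262), (286,260) and (355,258) and the empty hook at (125,250). The block and carving are clear. I'll measure the loop centres and yaw more tightly.

Run:
```python
from h import *
np.set_printoptions(precision=4,suppress=True)
for n in("w2","top0","scene0"):
    d=np.load(n+".npz");P=cloud(d).reshape(-1,3);print(n)
    if 1:
        b=P[(P[:,2]>.206)&(P[:,2]<.22)&(P[:,0]>.597)&(P[:,0]<.64)&(P[:,1]>.08)&(P[:,1]<.42)]
        if len(b)>30: print(" bar top x range",np.percentile(b[:,0],[1,50,99]),"slope",np.polyfit(b[:,1],b[:,0],1)[0],np.median(b[:,2]))
    for y in(.209,.289,.368):
        t=P[(abs(P[:,1]-y)<.026)&(P[:,2]>.207)&(P[:,2]<.219)&(P[:,0]>.566)&(P[:,0]<.594)]
        if len(t)<8: continue
        print(" loop top",len(t),"mid",(t.min(0)+t.max(0))/2,"ext",np.ptp(t,0),"slope dx/dy",np.polyfit(t[:,1],t[:,0],1)[0],"z",np.median(t[:,2]))
        f=P[(abs(P[:,1]-y)<.026)&(P[:,2]>.163)&(P[:,2]<.205)&(P[:,0]>.56)&(P[:,0]<.594)]
        s=f[abs(f[:,1]-y)>.013]
        if len(s)>8: print("   sides(front face)",np.median(s,0),np.polyfit(s[:,1],s[:,0],1)[0])
        c=P[(abs(P[:,1]-y)<.026)&(P[:,2]>.150)&(P[:,2]<.168)&(P[:,0]>.54)&(P[:,0]<.61)]
        if len(c)>8: print("   collar",(c.min(0)+c.max(0))/2,np.median(c,0))
```

```text
w2
 loop top 407 mid [0.5801 0.2143 0.2107] ext [0.014  0.0318 0.0072] slope dx/dy 0.04878227762065375 z 0.21223046034087711
   sides(front face) [0.5749 0.2262 0.1836] 0.10262560564889635
   collar [0.5781 0.2101 0.1616] [0.5735 0.2137 0.1628]
 loop top 506 mid [0.5806 0.2898 0.2108] ext [0.0131 0.039  0.0075] slope dx/dy 0.016459869643312256 z 0.21222944551097128
   sides(front face) [0.5754 0.303  0.1868] 0.027943057690275795
   collar [0.5789 0.2896 0.1615] [0.575  0.2851 0.1629]
 loop top 338 mid [0.5814 0.3628 0.2106] ext [0.0131 0.0266 0.0071] slope dx/dy 0.05087830292416776 z 0.21220101529965082
   sides(front face) [0.577  0.3523 0.1808] 0.04497214667107428
   collar [0.5798 0.3686 0.1614] [0.575  0.3667 0.1629]
top0
 bar top x range [0.6031 0.6146 0.626 ] slope 0.011943931452188273 0.21136268677087044
 loop top 56 mid [0.5787 0.2082 0.2123] ext [0.0104 0.0373 0.0087] slope dx/dy 0.024096494205576437 z 0.2124228923304945
   sides(front face) [0.5741 0.1902 0.1841] -0.07216070817216014
   collar [0.5782 0.2093 0.1616] [0.5703 0.2052 0.1625]
 loop top 70 mid [0.5795 0.2892 0.2
[... 569 characters left out ...]
.212  0.212 ] ext [0.0137 0.0406 0.0087] slope dx/dy 0.03884487579229787 z 0.21185328337186382
   sides(front face) [0.5865 0.2306 0.1845] -0.08607234099429992
   collar [0.5772 0.2162 0.1636] [0.5782 0.2067 0.1662]
 loop top 68 mid [0.584  0.2928 0.2116] ext [0.0118 0.0396 0.0085] slope dx/dy 0.04839972953083172 z 0.21228790243516987
   sides(front face) [0.5882 0.3101 0.1851] -0.06879745842294265
   collar [0.5778 0.2974 0.1638] [0.5777 0.2925 0.1661]
 loop top 82 mid [0.5859 0.3722 0.2114] ext [0.0136 0.0384 0.0087] slope dx/dy 0.020826134204453294 z 0.2125657754490201
   sides(front face) [0.5893 0.3896 0.188 ] -0.040932760869303406
   collar [0.5785 0.373  0.164 ] [0.5807 0.3708 0.1662]
```

```bash
D='python3 drive.py'
$D '[[0,0,0.03,-0.027,-0.026,0.02,0.062],[0,0,0.03,-0.054,-0.052,0.04,0.062],[0,0,0.03,-0.08,-0.077,0.06,0.062],[0,0,0.03,-0.08,-0.077,0.08,0.062],[0,0,0.03,-0.08,-0.077,0.115,0.062],[0,0,0.03,-0.08,-0.077,0.15,0.062],[0,0,0.03,-0.08,-0.077,0.175,0.062],[0,0,0.03,-0.08,-0.077,0.188,0.062],[0,0,0.03,-0.08,-0.077,0.188,0.062]]' 20
python3 - <<'E'
from h import *;from station import manip, imaging, read_state
d=imaging.get_image("wrist");np.savez("w3.npz",**d);cv2.imwrite("pics/w3.png",d["frame"][:,:,::-1])
E
$D '[[0,0,0,0,0,0,0.034],[0,0,0,0,0,0,0.034],[0,0,0,0,0,0,0.034],[0,0,0,0,0,0,0.034],[0,0,0,0,0,0,0.034],[0,0,0,0,0,0,0.034]]' 30
```

```text
time_s: 7.5
eef_pos: [0.5784, 0.2097, 0.1675]
eef_rot: [0.017, 1.0, -0.001, -0.003]
wrist_force: [-0.7, 0.9, -0.2]
gripper_width: 0.0621
finger_force: 0.0
time_s: 8.05
eef_pos: [0.58, 0.2101, 0.1718]
eef_rot: [0.015, 1.0, 0.0, 0.001]
wrist_force: [0.1, 0.9, 5.5]
gripper_width: 0.0398
finger_force: 30.0
```

View pics/w3.png

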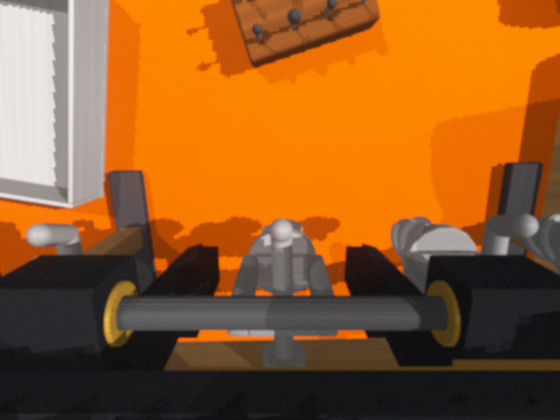

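```bash
D='python3 drive.py'
$D '[[0,0,0,0,0,-0.01,0.034],[0,0,0,0,0,-0.019,0.034],[0,0,0,0,0,-0.019,0.034],[0,0,0,0.02,0,-0.019,0.034],[0,0,0,0.04,0,-0.019,0.034],[0,0,0,0.065,0,-0.02,0.034],[0,0,0,0.08,0,-0.03,0.034],[0,0,0,0.08,0,-0.06,0.034],[0,0,0,0.08,0,-0.08,0.034],[0,0,0,0.08,0,-0.08,0.034]]' 40
python3 - <<'E'
from h import *
from station import manip, imaging, read_state
d=imaging.get_image("wrist");np.savez("w4.npz",**d);cv2.imwrite("pics/w4.png",d["frame"][:,:,::-1])
for y in(-.1889,):print(delta([.5202,y,.25],np.pi))
E
```

```text
time_s: 8.88
eef_pos: [0.5007, 0.2127, 0.2548]
eef_rot: [0.015, 1.0, 0.001, 0.004]
wrist_force: [0.1, -0.7, -2.8]
gripper_width: 0.0396
finger_force: 40.0
[ 0.0007  0.0038 -0.0307 -0.0324 -0.4006  0.002 ]
```

View pics/w4.png

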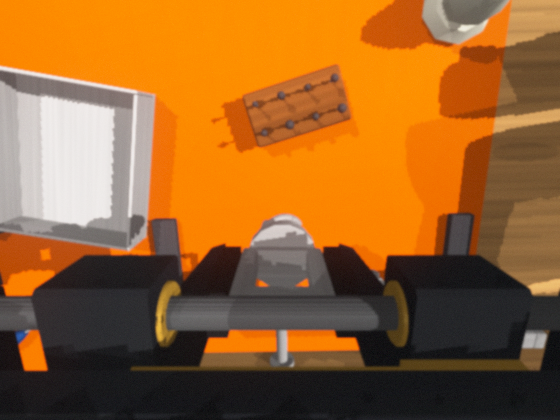

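The screw is off its hook and held upright, with the collar at (283,230). I'll check how it sits in the tool and travel over nut 1.

```bash
cat >> h.py <<'E'
def held(d,s):
    """held screw in tool frame: loop top bar and collar top points"""
    Rt=R.from_quat(s["eef_rot"]);P=Rt.inv().apply(cloud(d).reshape(-1,3)-s["eef_pos"])
    t=P[(abs(P[:,1])<.018)&(abs(P[:,0])<.025)&(P[:,2]>-.055)&(P[:,2]<-.034)]
    c=P[(abs(P[:,1])<.022)&(abs(P[:,0])<.03)&(P[:,2]>0.0)&(P[:,2]<.02)]
    for n,q in(("top",t),("collar",c)):
        if len(q)>5: print(n,len(q),"mid",np.round((q.min(0)+q.max(0))/2,4),"ext",np.round(np.ptp(q,0),4),"med",np.round(np.median(q,0),4))
    f=P[(abs(P[:,1])<.02)&(abs(P[:,1])>.013)&(abs(P[:,0])<.02)&(P[:,2]>-.035)&(P[:,2]<0)]
    if len(f)>20: print("front face x vs z fit (slope, at z=-.019)",np.polyfit(f[:,2]+.019,f[:,0],1),len(f))
E
D='python3 drive.py'
$D '[[0,0,-0.03,-0.003,-0.04,0,0.034],[0,0,-0.03,-0.006,-0.08,0,0.034],[0,0,-0.03,-0.009,-0.12,0,0.034],[0,0,-0.03,-0.013,-0.16,0,0.034],[0,0,-0.03,-0.016,-0.2,0,0.034],[0,0,-0.03,-0.019,-0.24,0,0.034],[0,0,-0.03,-0.022,-0.28,0,0.034],[0,0,-0.03,-0.026,-0.32,0,0.034],[0,0,-0.03,-0.029,-0.36,0,0.034],[0,0,-0.03,-0.0324,-0.4,0,0.034]]' 40
$D '[[0,0,0,0,0,0,0.034],[0,0,0,0,0,0,0.034]]'
python3 - <<'E'
from h import *
from station import manip, imaging, read_state
d=imaging.get_image("wrist");s=read_state();held(d,s);np.savez("w5.npz",**d)
nuts(d)
print(s["qpos"],s["eef_pos"],delta([.5202,-.18885,.11],np.pi))
E
```

```text
time_s: 9.77
eef_pos: [0.519, -0.1903, 0.2488]
eef_rot: [0.001, 1.0, 0.001, -0.001]
wrist_force: [1.2, 0.1, -2.5]
gripper_width: 0.0398
finger_force: 40.0
time_s: 9.93
eef_pos: [0.5192, -0.1902, 0.2484]
eef_rot: [0.002, 1.0, 0.001, -0.002]
wrist_force: [0.6, 0.9, -2.6]
gripper_width: 0.0395
finger_force: 40.0
top 521 mid [ 0.0056 -0.     -0.0366] ext [0.0019 0.036  0.0052] med [ 0.0055 -0.0006 -0.0361]
collar 3363 mid [0.0004 0.     0.0088] ext [0.0347 0.0438 0.0174] med [ 0.0053 -0.0017  0.0091]
front face x vs z fit (slope, at z=-.019) [0.00188771 0.00550604] 1373
centre [ 0.48520655 -0.25041692  0.05810087] yaw 0.27050713862566633 resid mm [[-0.1, -0.2], [-0.1, 0.1], [0.1, 0.2], [0.1, -0.1]]
[[ 0.52002732 -0.18887414]
 [ 0.54674934 -0.28523769]
 [ 0.45038579 -0.31195971]
 [ 0.42366377 -0.21559616]]
[-5.62964678e-01  3.79505688e-01  1.26942822e+00  2.81357593e-04
  1.49608283e+00 -2.13146016e+00] [ 0.51924985 -0.18866698  0.24884316] [ 0.0021 -0.0027 -0.0023 -0.0013 -0.0005  0.1388]
```

```bash
D='python3 drive.py'
$D '[[0,0,0,-0.001,-0.0005,0.03,0.034],[0,0,0,-0.001,-0.0005,0.06,0.034],[0,0,0,-0.001,-0.0005,0.09,0.034],[0,0,0,-0.001,-0.0005,0.115,0.034],[0,0,0,-0.001,-0.0005,0.128,0.034],[0,0,0,-0.001,-0.0005,0.128,0.034]]'
$D '[[0,0,0,0,0,0.002,0.034],[0,0,0,0,0,0.004,0.034],[0,0,0,0,0,0.006,0.034],[0,0,0,0,0,0.008,0.034],[0,0,0,0,0,0.010,0.034],[0,0,0,0,0,0.012,0.034]]'
$D '[[0,0,0,0,0,0.001,0.034],[0,0,0,0,0,0.002,0.034],[0,0,0,0,0,0.003,0.034],[0,0,0,0,0,0.004,0.034]]'
python3 -c "
from station import manip, imaging, read_state;s=read_state();print(s['eef_pos'],s['wrist_force'],s['wrist_torque'])"
```

```text
time_s: 10.48
eef_pos: [0.5193, -0.1865, 0.1194]
eef_rot: [-0.0, 1.0, 0.002, -0.003]
wrist_force: [-0.6, 0.1, -2.2]
gripper_width: 0.0395
finger_force: 40.0
time_s: 10.98
eef_pos: [0.5208, -0.189, 0.1109]
eef_rot: [0.0, 1.0, -0.0, 0.0]
wrist_force: [0.7, -0.2, -2.4]
gripper_width: 0.0396
finger_force: 40.0
time_s: 11.32
eef_pos: [0.5208, -0.1889, 0.1067]
eef_rot: [0.0, 1.0, -0.0, 0.0]
wrist_force: [0.9, 0.3, -2.6]
gripper_width: 0.0396
finger_force: 40.0
[ 0.52077245 -0.18893924  0.10671496] [ 0.91864145  0.32086857 -2.55831962] [ 0.06370505 -0.15757882 -0.01727328]
```

```bash
D='python3 drive.py'
for i in 1 2 3; do $D '[[0,0,0,0,0,0.001,0.034],[0,0,0,0,0,0.002,0.034],[0,0,0,0,0,0.003,0.034],[0,0,0,0,0,0.004,0.034],[0,0,0,0,0,0.004,0.034]]' | egrep 'pos|force'; done
```

```text
eef_pos: [0.5208, -0.1889, 0.1027]
wrist_force: [-0.9, -0.0, -1.5]
finger_force: 40.0
eef_pos: [0.5214, -0.1892, 0.1015]
wrist_force: [-4.6, 3.2, 21.6]
finger_force: 40.0
eef_pos: [0.5229, -0.1895, 0.1005]
wrist_force: [-6.5, 5.9, 42.1]
finger_force: 40.0
```

```bash
D='python3 drive.py'
$D '[[0,0,0,0.0,0,-0.008,0.034],[0,0,0,0.0,0,-0.016,0.034],[0,0,0,0.0,0,-0.016,0.034]]' | egrep 'pos|force'
$D '[[0,0,0.12,0,0,0,0.034],[0,0,0.24,0,0,0,0.034],[0,0,0.36,0,0,0,0.034],[0,0,0.48,0,0,0,0.034],[0,0,0.6,0,0,0,0.034],[0,0,0.72,0,0,0,0.034],[0,0,0.84,0,0,0,0.034],[0,0,0.96,0,0,0,0.034],[0,0,1.08,0,0,0,0.034],[0,0,1.2,0,0,0,0.034]]'| egrep 'pos|force'
$D '[[0,0,0,0,0,0.002,0.034],[0,0,0,0,0,0.004,0.034],[0,0,0,0,0,0.006,0.034],[0,0,0,0,0,0.008,0.034],[0,0,0,0,0,0.009,0.034],[0,0,0,0,0,0.009,0.034]]' | egrep 'pos|force'
python3 - <<'E'
from h import *
print(delta([.5204,-.1889,.095],np.pi))
E
```

```text
eef_pos: [0.5212, -0.1892, 0.112]
wrist_force: [0.6, -0.9, -2.3]
finger_force: 40.0
eef_pos: [0.5205, -0.1888, 0.1098]
wrist_force: [0.3, 1.0, -2.9]
finger_force: 40.0
eef_pos: [0.5206, -0.1889, 0.1014]
wrist_force: [-0.2, -0.4, -2.3]
finger_force: 40.0
[-1.0000e-04 -7.0000e-04 -1.1998e+00  0.0000e+00 -2.0000e-04  6.4000e-03]
```

```bash
D='python3 drive.py'
for i in 1 2 3; do $D '[[0,0,0,0,0,0.001,0.034],[0,0,0,0,0,0.002,0.034],[0,0,0,0,0,0.003,0.034],[0,0,0,0,0,0.003,0.034]]' | egrep 'pos|force: \['; done
```

```text
eef_pos: [0.5207, -0.1889, 0.0986]
wrist_force: [-0.8, 0.2, -2.5]
eef_pos: [0.5207, -0.1888, 0.0955]
wrist_force: [0.2, -0.0, -2.4]
eef_pos: [0.521, -0.1892, 0.0942]
wrist_force: [-4.1, 1.0, 9.5]
```

```bash
D='python3 drive.py'; T='python3 -c "
from station import manip, imaging, read_state;s=read_state();print(s[\"wrist_torque\"],s[\"qpos\"][5])"'
$D '[[0,0,0.12,0,0,0.0008,0.034],[0,0,0.24,0,0,0.0015,0.034],[0,0,0.36,0,0,0.0023,0.034],[0,0,0.48,0,0,0.0031,0.034],[0,0,0.6,0,0,0.0038,0.034],[0,0,0.7,0,0,0.0045,0.034]]' | egrep 'pos|rot|force: \['; eval "$T"
$D '[[0,0,0.1,0,0,0.0006,0.034],[0,0,0.2,0,0,0.0013,0.034],[0,0,0.3,0,0,0.0019,0.034],[0,0,0.4,0,0,0.0026,0.034],[0,0,0.5,0,0,0.0032,0.034]]' | egrep 'pos|rot|force: \['; eval "$T"
```

```text
eef_pos: [0.521, -0.1891, 0.0896]
eef_rot: [0.815, 0.579, 0.0, 0.001]
wrist_force: [-3.9, 2.0, 11.9]
[0.2559544  0.67598712 0.03945931] -0.22575925415950795
eef_pos: [0.5209, -0.1889, 0.0863]
eef_rot: [0.933, 0.36, 0.0, 0.0]
wrist_force: [-3.5, 1.8, 8.5]
[0.45918632 0.57907484 0.00927377] 0.27321091915052537
```

```bash
D='python3 drive.py'; T='python3 -c "
from station import manip, imaging, read_state;s=read_state();print(s[\"wrist_torque\"],s[\"qpos\"][5])"'
for i in 1 2; do $D '[[0,0,0.1,0,0,0.0006,0.034],[0,0,0.2,0,0,0.0013,0.034],[0,0,0.3,0,0,0.0019,0.034]]' | egrep 'pos|force: \['; eval "$T"; done
```

```text
eef_pos: [0.5209, -0.1888, 0.0845]
wrist_force: [-4.0, 3.5, 11.8]
[0.63270089 0.65742018 0.13173714] 0.5731392388717484
eef_pos: [0.5208, -0.1885, 0.0826]
wrist_force: [-3.9, 3.7, 10.2]
[0.76417696 0.58906    0.03838506] 0.8731564416107502
```

```bash
D='python3 drive.py'; T='python3 -c "
from station import manip, imaging, read_state;s=read_state();print(s[\"wrist_torque\"],s[\"qpos\"][5])"'
for i in 1 2; do $D '[[0,0,0.1,0,0,0.0006,0.034],[0,0,0.2,0,0,0.0013,0.034],[0,0,0.3,0,0,0.0019,0.034],[0,0,0.4,0,0,0.0026,0.034],[0,0,0.5,0,0,0.0032,0.034]]' | egrep 'pos|force: \['; eval "$T"; done
for i in 1 2; do $D '[[0,0,0.08,0,0,0.0005,0.034],[0,0,0.16,0,0,0.001,0.034]]' | egrep 'pos|force: \['; eval "$T"; done
```

```text
eef_pos: [0.5213, -0.1886, 0.0796]
wrist_force: [-2.1, 4.7, 12.7]
[0.92036231 0.45916494 0.10725493] 1.3731006878946879
eef_pos: [0.5212, -0.1885, 0.0761]
wrist_force: [-1.0, 3.7, 9.5]
[0.91565819 0.17971575 0.04722473] 1.8731729043626062
eef_pos: [0.5214, -0.1888, 0.0756]
wrist_force: [-3.3, 3.0, 17.0]
[0.89667084 0.69375996 0.17776245] 2.032130953306181
eef_pos: [0.5215, -0.1891, 0.0754]
wrist_force: [-5.4, 3.2, 25.4]
[1.09159298 0.99753628 0.27643369] 2.1919452016915493
```

```bash
D='python3 drive.py'
$D '[[0,0,0.0,0,0,-0.003,0.034],[0,0,0,0,0,-0.003,0.034],[0,0,0,0,0,-0.003,0.06],[0,0,0,0,0,-0.003,0.06],[0,0,0,0,0,-0.003,0.06],[0,0,0,0,0,-0.003,0.06]]'|egrep 'pos|force: |width'
$D '[[0,0,0,0,0,-0.02,0.06],[0,0,0,0,0,-0.05,0.06],[0,0,0,0,0,-0.09,0.06],[0,0,0,0,0,-0.13,0.06],[0,0,0,0,0,-0.17,0.06],[0,0,0,0,0,-0.17,0.06]]'
python3 - <<'E'
from h import *;from station import manip, imaging, read_state
d=imaging.get_image("top");np.savez("t1.npz",**d)
P=cloud(d).reshape(-1,3)
t=P[(P[:,2]>.042)&(P[:,2]<.06)&(abs(P[:,0]-.47)<.13)&(abs(P[:,1]+.03)<.11)];print("tin",cv2.minAreaRect(t[:,:2].astype(np.float32)))
d=imaging.get_image("wrist");np.savez("w6.npz",**d);cv2.imwrite("pics/w6.png",d["frame"][:,:,::-1])
P=cloud(d).reshape(-1,3)
q=P[(np.hypot(P[:,0]-.5204,P[:,1]+.1889)<.03)&(P[:,2]>.062)&(P[:,2]<.16)]
print("screw top z",np.percentile(q[:,2],[95,99]));c=q[(q[:,2]<.078)];print("collar z",np.percentile(c[:,2],[50,80,95]),c[:,:2].mean(0))
print(read_state()["qpos"])
E
```

```text
eef_pos: [0.5208, -0.189, 0.0757]
wrist_force: [0.2, -0.5, 0.6]
gripper_width: 0.0596
finger_force: 0.0
time_s: 18.73
eef_pos: [0.5227, -0.19, 0.2536]
eef_rot: [0.831, -0.556, 0.007, -0.0]
wrist_force: [-0.3, -0.6, 0.9]
gripper_width: 0.0604
finger_force: 0.0
tin ((0.4717661738395691, -0.017586931586265564), (0.13553676009178162, 0.180013507604599), 78.57908630371094)
screw top z [0.11754065 0.11802165]
collar z [0.06749885 0.07184176 0.07323554] [ 0.52400139 -0.1964882 ]
[-5.61654854e-01  3.81303251e-01  1.27241209e+00 -1.98741244e-05
  1.48506608e+00  2.18815499e+00]
```

View pics/w6.png

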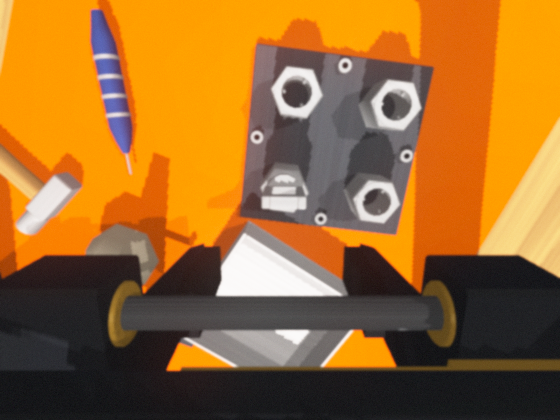

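The wrist view shows screw 1 seated on its nut at (285,190), loop top at about 0.118 m, which is home. The other nuts are free and the tin is unmoved. I'll return to the rack.

```bash
D='python3 drive.py'
$D '[[0,0,-0.125,-0.037,-0.0153,0,0.062],[0,0,-0.25,-0.074,-0.0306,0,0.062],[0,0,-0.375,-0.111,-0.046,0,0.062],[0,0,-0.5,-0.148,-0.0613,0,0.062],[0,0,-0.625,-0.185,-0.0766,0,0.062],[0,0,-0.75,-0.222,-0.092,0,0.062],[0,0,-0.875,-0.259,-0.107,0,0.062],[0,0,-1.0,-0.296,-0.1226,0,0.062],[0,0,-1.125,-0.333,-0.138,0,0.062],[0,0,-1.25,-0.37,-0.153,0,0.062]]' >/dev/null
for i in 1 2; do $D '[[0,0,-0.125,0,0,0,0.062],[0,0,-0.25,0,0,0,0.062],[0,0,-0.375,0,0,0,0.062],[0,0,-0.5,0,0,0,0.062],[0,0,-0.625,0,0,0,0.062],[0,0,-0.75,0,0,0,0.062],[0,0,-0.875,0,0,0,0.062],[0,0,-1.0,0,0,0,0.062],[0,0,-1.125,0,0,0,0.062],[0,0,-1.25,0,0,0,0.062]]' >/dev/null; done
$D '[[0,0,-0.125,0,0,0,0.062],[0,0,-0.25,0,0,0,0.062],[0,0,-0.375,0,0,0,0.062],[0,0,-0.5,0,0,0,0.062],[0,0,-0.55,0,0,0,0.062],[0,0,-0.55,0,0,0,0.062],[0,0,-0.55,0,0,0,0.062]]'
python3 - <<'E'
from h import *;from station import manip, imaging, read_state
print(delta([.5805,.2898,.26],np.pi-.02),delta([.5805,.2898,.1705],np.pi-.02))
d=imaging.get_image("wrist");np.savez("w7.npz",**d)
P=cloud(d).reshape(-1,3)
for y in(.289,.368):
    t=P[(abs(P[:,1]-y)<.026)&(P[:,2]>.207)&(P[:,2]<.219)&(P[:,0]>.566)&(P[:,0]<.594)]
    if len(t)>20: print((t.min(0)+t.max(0))/2,np.ptp(t,0))
E
```

```text
time_s: 21.92
eef_pos: [0.5206, 0.2114, 0.2444]
eef_rot: [0.011, 1.0, -0.0, -0.001]
wrist_force: [0.4, 0.2, -0.3]
gripper_width: 0.0619
finger_force: 0.0
[-0.0005 -0.0027 -0.0027 -0.0581  0.0797 -0.0158] [-0.0005 -0.0027 -0.0027 -0.0583  0.0798  0.0737]
```

```bash
D='python3 drive.py'
$D '[[0,0,0,-0.02,0.027,-0.015,0.062],[0,0,0,-0.04,0.054,-0.015,0.062],[0,0,0,-0.0582,0.0797,-0.015,0.062],[0,0,0,-0.0582,0.0797,-0.015,0.062],[0,0,0,-0.0582,0.0797,0.01,0.062],[0,0,0,-0.0582,0.0797,0.04,0.062],[0,0,0,-0.0582,0.0797,0.06,0.062],[0,0,0,-0.0582,0.0797,0.0737,0.062],[0,0,0,-0.0582,0.0797,0.0737,0.062]]'
python3 - <<'E'
from h import *;from station import manip, imaging, read_state
d=imaging.get_image("wrist");s=read_state();print(s["eef_pos"]);held(d,s)
E
$D '[[0,0,0,0,0,0,0.034],[0,0,0,0,0,0,0.034],[0,0,0,0,0,0,0.034],[0,0,0,0,0,0,0.034],[0,0,0,0,0,0,0.034],[0,0,0,0,0,0,0.034]]' 40
python3 - <<'E'
from h import *;from station import manip, imaging, read_state
d=imaging.get_image("wrist");s=read_state();print(s["eef_pos"]);held(d,s)
E
```

```text
time_s: 22.72
eef_pos: [0.5793, 0.2893, 0.1684]
eef_rot: [0.011, 1.0, -0.001, -0.003]
wrist_force: [0.6, -0.3, 0.3]
gripper_width: 0.0618
finger_force: 0.0
[0.58014717 0.28954497 0.17061853]
top 620 mid [-0.0098  0.     -0.0387] ext [0.0305 0.0359 0.0094] med [-0.006   0.0007 -0.0415]
collar 2069 mid [-0.001   0.0003  0.0082] ext [0.0333 0.0395 0.0163] med [0.0044 0.0054 0.0073]
front face x vs z fit (slope, at z=-.019) [-0.00402256  0.00472939] 1124
time_s: 23.27
eef_pos: [0.5811, 0.2901, 0.1731]
eef_rot: [0.01, 1.0, 0.0, 0.001]
wrist_force: [-0.8, 0.1, 4.1]
gripper_width: 0.0395
finger_force: 40.0
[0.58108025 0.29009717 0.1730591 ]
top 672 mid [-0.0092  0.     -0.0367] ext [0.0315 0.0359 0.0054] med [ 0.0055 -0.0002 -0.0362]
collar 2056 mid [ 0.0002 -0.      0.0092] ext [0.0332 0.0439 0.0183] med [0.0054 0.005  0.0097]
front face x vs z fit (slope, at z=-.019) [0.01669562 0.00571939] 1249
```

```bash
D='python3 drive.py'
$D '[[0,0,0,0,0,-0.01,0.034],[0,0,0,0,0,-0.019,0.034],[0,0,0,0,0,-0.019,0.034],[0,0,0,0.02,0,-0.019,0.034],[0,0,0,0.04,0,-0.019,0.034],[0,0,0,0.065,0,-0.02,0.034],[0,0,0,0.08,0,-0.03,0.034],[0,0,0,0.08,0,-0.06,0.034],[0,0,0,0.08,0,-0.08,0.034],[0,0,0,0.08,0,-0.08,0.034]]' 40
python3 - <<'E'
from h import *
print(delta([.4239,-.21555,.25],np.pi))
E
```

```text
time_s: 24.15
eef_pos: [0.5018, 0.2921, 0.2563]
eef_rot: [0.01, 1.0, 0.001, 0.004]
wrist_force: [1.2, 0.1, -2.2]
gripper_width: 0.0394
finger_force: 40.0
[ 0.0025  0.0073 -0.0205  0.0675 -0.5092  0.0045]
```

```bash
D='python3 drive.py'
$D '[[0,0,-0.02,0.005,-0.04,0,0.034],[0,0,-0.02,0.0105,-0.08,0,0.034],[0,0,-0.02,0.016,-0.12,0,0.034],[0,0,-0.02,0.021,-0.16,0,0.034],[0,0,-0.02,0.0265,-0.2,0,0.034],[0,0,-0.02,0.032,-0.24,0,0.034],[0,0,-0.02,0.037,-0.28,0,0.034],[0,0,-0.02,0.042,-0.32,0,0.034],[0,0,-0.02,0.0475,-0.36,0,0.034],[0,0,-0.02,0.053,-0.4,0,0.034]]' 40 >/dev/null
$D '[[0,0,0,0.005,-0.036,0,0.034],[0,0,0,0.01,-0.072,0,0.034],[0,0,0,0.0145,-0.109,0,0.034],[0,0,0,0.0145,-0.109,0,0.034],[0,0,0,0.0145,-0.109,0,0.034],[0,0,0,0.0145,-0.109,0,0.034]]'
python3 - <<'E'
from h import *
from station import manip, imaging, read_state
d=imaging.get_image("wrist");s=read_state();held(d,s)
print(s["qpos"],s["eef_pos"],delta([.4239,-.21555,.115],np.pi))
E
```

```text
time_s: 25.48
eef_pos: [0.4246, -0.2157, 0.2511]
eef_rot: [0.001, 1.0, 0.001, -0.001]
wrist_force: [-0.5, 0.3, -3.6]
gripper_width: 0.0395
finger_force: 40.0
top 559 mid [ 0.0056 -0.     -0.0366] ext [0.002  0.0359 0.0051] med [ 0.0057 -0.0007 -0.0362]
collar 3325 mid [ 0.0008 -0.      0.0097] ext [0.034  0.0438 0.0192] med [ 0.0055 -0.0007  0.0103]
front face x vs z fit (slope, at z=-.019) [0.01655679 0.00586567] 1231
[-7.18379870e-01  2.41529865e-01  1.46673419e+00  2.64661579e-04
  1.43481845e+00 -2.28909229e+00] [ 0.42480708 -0.2152128   0.25143573] [ 1.200e-03 -9.000e-04 -1.000e-04  8.000e-04 -5.000e-04  1.364e-01]
```

```bash
D='python3 drive.py'
$D '[[0,-0.015,0,0.001,-0.0005,0.03,0.034],[0,-0.015,0,0.001,-0.0005,0.06,0.034],[0,-0.015,0,0.001,-0.0005,0.09,0.034],[0,-0.015,0,0.001,-0.0005,0.115,0.034],[0,-0.015,0,0.001,-0.0005,0.128,0.034],[0,-0.015,0,0.001,-0.0005,0.132,0.034],[0,-0.015,0,0.001,-0.0005,0.134,0.034]]'|egrep 'pos|force: \['
for i in 1 2 3; do $D '[[0,0,0,0,0,0.0015,0.034],[0,0,0,0,0,0.003,0.034],[0,0,0,0,0,0.0045,0.034],[0,0,0,0,0,0.0045,0.034]]'|egrep 'pos|force: \['; done
```

```text
eef_pos: [0.4241, -0.2156, 0.1178]
wrist_force: [0.2, 0.4, -3.4]
eef_pos: [0.4242, -0.2167, 0.114]
wrist_force: [-0.3, -0.6, -2.0]
eef_pos: [0.424, -0.2166, 0.1089]
wrist_force: [-0.6, -0.6, -3.4]
eef_pos: [0.4241, -0.2166, 0.1045]
wrist_force: [-0.8, 0.7, -0.8]
```

```bash
D='python3 drive.py'
for i in 1 2 3; do $D '[[0,0,0,0,0.0003,0.001,0.034],[0,0,0,0,0.0003,0.002,0.034],[0,0,0,0,0.0003,0.003,0.034],[0,0,0,0,0.0003,0.003,0.034]]'|egrep 'pos|force: \['; done
```

```text
eef_pos: [0.4249, -0.2167, 0.1032]
wrist_force: [-1.6, 3.3, 15.4]
eef_pos: [0.4259, -0.2167, 0.1023]
wrist_force: [-3.8, 8.2, 36.3]
eef_pos: [0.4273, -0.2168, 0.101]
wrist_force: [-1.7, 11.1, 50.1]
```

```bash
D='python3 drive.py'
$D '[[0,0,0,0.0,0,-0.008,0.034],[0,0,0,0.0,0,-0.016,0.034],[0,0,0,0.0,0,-0.016,0.034]]' | egrep 'pos|force: \['
python3 - <<'E'
from h import *
from station import manip, imaging, read_state
d=imaging.get_image("wrist");s=read_state();held(d,s);print(s["eef_pos"])
E
$D '[[0,0,0.12,0,0,0,0.034],[0,0,0.24,0,0,0,0.034],[0,0,0.36,0,0,0,0.034],[0,0,0.48,0,0,0,0.034],[0,0,0.6,0,0,0,0.034],[0,0,0.72,0,0,0,0.034],[0,0,0.84,0,0,0,0.034],[0,0,0.96,0,0,0,0.034],[0,0,1.08,0,0,0,0.034],[0,0,1.2,0,0,0,0.034]]'| egrep 'pos|force: \['
$D '[[0,0,0,0,0,0.002,0.034],[0,0,0,0,0,0.004,0.034],[0,0,0,0,0,0.006,0.034],[0,0,0,0,0,0.008,0.034],[0,0,0,0,0,0.01,0.034],[0,0,0,0,0,0.01,0.034]]' | egrep 'pos|force: \['
python3 - <<'E'
from h import *
from station import manip, imaging, read_state
d=imaging.get_image("wrist");s=read_state();held(d,s)
print(delta([.4239,-.21555,.095],np.pi-1.2))
E
```

```text
eef_pos: [0.4244, -0.2161, 0.1127]
wrist_force: [0.3, 0.4, -2.7]
top 521 mid [ 0.0044  0.     -0.0364] ext [0.0018 0.0359 0.0047] med [ 0.0045 -0.0007 -0.0359]
collar 3352 mid [ 0.0008 -0.0002  0.008 ] ext [0.036  0.0431 0.0159] med [0.0061 0.     0.0078]
front face x vs z fit (slope, at z=-.019) [0.05723246 0.00533579] 1330
[ 0.42408723 -0.21591653  0.1118845 ]
eef_pos: [0.4237, -0.2156, 0.1107]
wrist_force: [1.1, -0.2, -2.4]
eef_pos: [0.4242, -0.2159, 0.1012]
wrist_force: [0.3, -3.4, -4.7]
top 430 mid [ 0.0049 -0.     -0.036 ] ext [0.002  0.0359 0.004 ] med [ 0.0049 -0.0012 -0.0357]
collar 3391 mid [ 0.0011 -0.0002  0.0086] ext [0.0357 0.0435 0.0171] med [ 0.0063 -0.0002  0.0087]
front face x vs z fit (slope, at z=-.019) [0.05364854 0.00567616] 1344
[ 0.0136  0.0054 -0.      0.0005 -0.0002  0.0063]
```

```bash
D='python3 drive.py'
$D '[[0.006,-0.024,0,-0.0003,0,0,0.034],[0.012,-0.048,0,-0.0005,-0.0002,0,0.034],[0.012,-0.048,0,-0.0005,-0.0002,0,0.034]]' | egrep 'pos|force: \['
for i in 1 2; do $D '[[0,0,0,0,0,0.001,0.034],[0,0,0,0,0,0.002,0.034],[0,0,0,0,0,0.003,0.034],[0,0,0,0,0,0.003,0.034]]'|egrep 'pos|force: \['; done
python3 - <<'E'
from h import *
from station import manip, imaging, read_state
d=imaging.get_image("wrist");s=read_state();held(d,s);print(s["eef_pos"],R.from_quat(s["eef_rot"]).as_matrix()[:,2])
E
```

```text
eef_pos: [0.4239, -0.2154, 0.1016]
wrist_force: [0.3, 0.3, -2.8]
eef_pos: [0.4242, -0.2165, 0.0985]
wrist_force: [0.6, -0.7, -1.9]
eef_pos: [0.4243, -0.2167, 0.0956]
wrist_force: [-0.3, 0.5, -1.4]
top 420 mid [ 0.0048 -0.     -0.0363] ext [0.0021 0.0358 0.0046] med [ 0.0049 -0.0006 -0.0355]
collar 3389 mid [ 0.0013 -0.0001  0.0087] ext [0.0358 0.0434 0.0174] med [ 0.0064 -0.0002  0.0086]
front face x vs z fit (slope, at z=-.019) [0.05763319 0.00575162] 1341
[ 0.42431508 -0.2166562   0.09568081] [ 0.02117815 -0.04909494 -0.99856956]
```

```bash
D='python3 drive.py'
$D '[[0,0,0,0.0002,0,0.001,0.034],[0,0,0,0.0002,0,0.002,0.034],[0,0,0,0.0003,0,0.003,0.034],[0,0,0,0.0003,0,0.003,0.034]]'|egrep 'pos|force: \['
```

```text
eef_pos: [0.4247, -0.2169, 0.0944]
wrist_force: [-5.0, 2.9, 18.9]
```

```bash
D='python3 drive.py'; T='python3 -c "
from station import manip, imaging, read_state;s=read_state();print(s[\"wrist_torque\"],s[\"qpos\"][5])"'
$D '[[0.006,0,0.1,0,0,0.0006,0.034],[0.0115,0,0.2,0,0,0.0013,0.034],[0.017,0,0.3,0.0001,0,0.0019,0.034],[0.023,0,0.4,0.0001,0,0.0026,0.034],[0.029,0,0.5,0.0002,0,0.0032,0.034]]' | egrep 'pos|rot|force: \['; eval "$T"
for i in 1 2; do $D '[[0.006,0,0.1,0,0,0.0006,0.034],[0.0115,0,0.2,0,0,0.0013,0.034],[0.017,0,0.3,0.0001,0,0.0019,0.034]]' | egrep 'pos|rot|force: \['; eval "$T"; done
```

```text
eef_pos: [0.4251, -0.2163, 0.0911]
eef_rot: [0.753, 0.657, -0.019, 0.019]
wrist_force: [-1.3, 6.2, 16.6]
[1.00444402 0.00309964 0.06542668] -0.5294039781009424
eef_pos: [0.4253, -0.2163, 0.0894]
eef_rot: [0.843, 0.537, -0.022, 0.015]
wrist_force: [1.6, 7.7, 20.4]
[ 1.1913893  -0.13013889 -0.03110353] -0.22145965372587373
eef_pos: [0.425, -0.2162, 0.0874]
eef_rot: [0.914, 0.405, -0.024, 0.011]
wrist_force: [-1.3, 6.1, 16.9]
[ 1.02745085  0.29142247 -0.0175544 ] 0.08030567464174579
```

```bash
D='python3 drive.py'; T='python3 -c "
from station import manip, imaging, read_state;s=read_state();print(s[\"wrist_torque\"],s[\"qpos\"][5])"'
for i in 1 2 3; do $D '[[0.006,0,0.1,0,0,0.0006,0.034],[0.0115,0,0.2,0,0,0.0013,0.034],[0.0145,0,0.25,0.0001,0,0.0016,0.034]]' | egrep 'pos|force: \['; eval "$T"; done
```

```text
eef_pos: [0.4249, -0.2161, 0.0856]
wrist_force: [-2.3, 6.2, 17.4]
[ 1.10361557  0.39787588 -0.1850681 ] 0.32753861205815843
eef_pos: [0.4254, -0.2162, 0.0844]
wrist_force: [0.2, 7.1, 22.5]
[ 1.26821537  0.29291716 -0.07107008] 0.5704712931418308
eef_pos: [0.4249, -0.2161, 0.0824]
wrist_force: [-1.1, 6.8, 17.4]
[ 1.15428632  0.44247991 -0.12515555] 0.8104997438155701
```

```bash
D='python3 drive.py'; T='python3 -c "
from station import manip, imaging, read_state;s=read_state();print(s[\"wrist_torque\"],s[\"qpos\"][5])"'
for i in 1 2 3; do $D '[[0.006,0,0.1,0,0,0.0006,0.034],[0.0115,0,0.2,0,0,0.0013,0.034],[0.0145,0,0.25,0.0001,0,0.0016,0.034]]' | egrep 'pos|force: \['; eval "$T"; done
```

```text
eef_pos: [0.425, -0.216, 0.0808]
wrist_force: [-0.8, 6.5, 17.4]
[ 1.39107786  0.26622112 -0.20256537] 1.0478524530742097
eef_pos: [0.4255, -0.2161, 0.0797]
wrist_force: [-0.1, 8.1, 22.7]
[ 1.51328743  0.08139506 -0.06101849] 1.283126936566644
eef_pos: [0.425, -0.216, 0.0777]
wrist_force: [-0.6, 6.3, 17.8]
[ 1.37618402  0.23722269 -0.11043086] 1.5176959552290386
```

```bash
D='python3 drive.py'; T='python3 -c "
from station import manip, imaging, read_state;s=read_state();print(s[\"wrist_torque\"],s[\"qpos\"][5])"'
for i in 1 2 3 4; do $D '[[0.005,0,0.08,0,0,0.0005,0.034],[0.009,0,0.16,0,0,0.001,0.034]]' | egrep 'pos|force: \['; eval "$T"; done
```

```text
eef_pos: [0.4252, -0.216, 0.0768]
wrist_force: [0.1, 6.9, 18.9]
[ 1.5193395  -0.00919938  0.02228251] 1.6662684431467116
eef_pos: [0.4254, -0.2158, 0.0762]
wrist_force: [0.2, 10.5, 28.2]
[ 1.90717283 -0.15289784  0.19594034] 1.8162986481899162
eef_pos: [0.4256, -0.2158, 0.076]
wrist_force: [-1.3, 12.0, 39.7]
[2.32161761 0.32851871 0.39888186] 1.9663256860639942
eef_pos: [0.4255, -0.2158, 0.0759]
wrist_force: [-5.5, 13.2, 50.0]
[2.53235421 0.95176904 0.61760991] 2.1169117539224476
```

```bash
D='python3 drive.py'
$D '[[0,0,0.0,0,0,-0.003,0.034],[0,0,0,0,0,-0.006,0.034],[0,0,0,0,0,-0.006,0.06],[0,0,0,0,0,-0.006,0.06],[0,0,0,0,0,-0.006,0.06],[0,0,0,0,0,-0.006,0.06]]'|egrep 'pos|force: |width'
$D '[[0,0,0,0,0,-0.02,0.06],[0,0,0,0,0,-0.05,0.06],[0,0,0,0,0,-0.09,0.06],[0,0,0,0,0,-0.13,0.06],[0,0,0,0,0,-0.17,0.06],[0,0,0,0,0,-0.17,0.06]]'
python3 - <<'E'
from h import *;from station import manip, imaging, read_state
d=imaging.get_image("wrist");np.savez("w8.npz",**d);cv2.imwrite("pics/w8.png",d["frame"][:,:,::-1])
P=cloud(d).reshape(-1,3)
for n in((.5204,-.1889),(.4239,-.2156)):
    q=P[(np.hypot(P[:,0]-n[0],P[:,1]-n[1])<.03)&(P[:,2]>.062)&(P[:,2]<.16)]
    if len(q): print("screw top z",np.percentile(q[:,2],[95,99]))
d=imaging.get_image("top");P=cloud(d).reshape(-1,3)
for n in((.5204,-.1889),(.4239,-.2156)):
    q=P[(np.hypot(P[:,0]-n[0],P[:,1]-n[1])<.03)&(P[:,2]>.062)&(P[:,2]<.16)]
    if len(q): print("top: screw top z",np.percentile(q[:,2],[95,99]))
s=read_state();print(s["qpos"]);yaw=np.arctan2(*R.from_quat(s["eef_rot"]).as_matrix()[1::-1,0]);print(yaw,delta([.4,.1844,.25],yaw))
E
```

```text
eef_pos: [0.4242, -0.2166, 0.0777]
wrist_force: [0.5, 0.1, -0.1]
gripper_width: 0.0593
finger_force: 0.0
time_s: 35.18
eef_pos: [0.4286, -0.2285, 0.2544]
eef_rot: [0.794, -0.607, -0.018, -0.019]
wrist_force: [0.3, -1.0, 1.4]
gripper_width: 0.0602
finger_force: 0.0
screw top z [0.11727026 0.117902  ]
screw top z [0.11743325 0.11801704]
top: screw top z [0.11964709 0.12028287]
top: screw top z [0.11964701 0.12123981]
[-0.75179516  0.27435634  1.43094606  0.03347086  1.48589309  2.12017071]
-1.3047647432533804 [-2.400e-03  5.970e-02 -1.000e-04 -4.034e-01 -8.200e-02  2.270e-02]
```

View pics/w8.png

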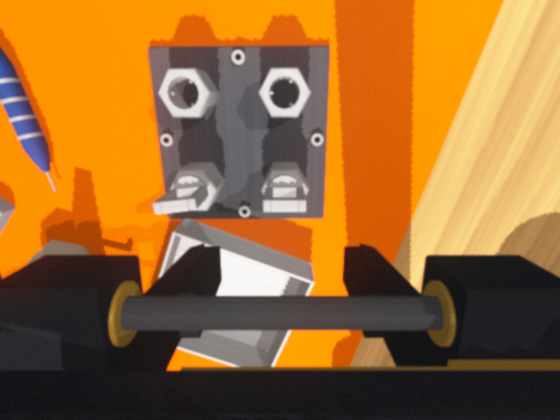

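The wrist view shows both screws seated alike at (190,190) and (285,190), each with its top at 0.118. Nuts 2 and 3 are still empty at (285,93) and (186,93). On to the third screw.

```bash
D='python3 drive.py'
$D '[[0,0.02,0,-0.04,-0.0082,0.0023,0.062],[0,0.04,0,-0.08,-0.0164,0.0046,0.062],[0,0.06,0,-0.12,-0.0246,0.0068,0.062],[0,0.06,0,-0.16,-0.0328,0.009,0.062],[0,0.06,0,-0.2,-0.041,0.0114,0.062],[0,0.06,0,-0.24,-0.049,0.0136,0.062],[0,0.06,0,-0.28,-0.0574,0.016,0.062],[0,0.06,0,-0.32,-0.0656,0.018,0.062],[0,0.06,0,-0.36,-0.0738,0.0205,0.062],[0,0.06,0,-0.4,-0.082,0.0227,0.062]]' |grep pos
for i in 1 2 3; do $D '[[0,0,-0.125,0,0,0,0.062],[0,0,-0.25,0,0,0,0.062],[0,0,-0.375,0,0,0,0.062],[0,0,-0.5,0,0,0,0.062],[0,0,-0.625,0,0,0,0.062],[0,0,-0.75,0,0,0,0.062],[0,0,-0.875,0,0,0,0.062],[0,0,-1.0,0,0,0,0.062],[0,0,-1.125,0,0,0,0.062],[0,0,-1.25,0,0,0,0.062]]' >/dev/null; done
$D '[[0,0,-0.125,0,0,0,0.062],[0,0,-0.25,0,0,0,0.062],[0,0,-0.375,0,0,0,0.062],[0,0,-0.5,0,0,0,0.062],[0,0,-0.6,0,0,0,0.062],[0,0,-0.64,0,0,0,0.062],[0,0,-0.64,0,0,0,0.062]]'
python3 - <<'E'
from h import *;from station import manip, imaging, read_state
print(delta([.5815,.369,.26],np.pi-.04),delta([.5815,.369,.171],np.pi-.04))
d=imaging.get_image("wrist");np.savez("w9.npz",**d)
P=cloud(d).reshape(-1,3)
for y in(.368,):
    t=P[(abs(P[:,1]-y)<.026)&(P[:,2]>.207)&(P[:,2]<.219)&(P[:,0]>.566)&(P[:,0]<.594)]
    if len(t)>20: print((t.min(0)+t.max(0))/2,np.ptp(t,0),np.polyfit(t[:,1],t[:,0],1)[0])
d=imaging.get_image("top")
P=cloud(d).reshape(-1,3)
t=P[(abs(P[:,1]-.368)<.026)&(P[:,2]>.207)&(P[:,2]<.219)&(P[:,0]>.566)&(P[:,0]<.594)]
if len(t)>20: print("top",(t.min(0)+t.max(0))/2,np.ptp(t,0),np.polyfit(t[:,1],t[:,0],1)[0])
E
```

```text
eef_pos: [0.401, 0.1456, 0.2473]
time_s: 39.2
eef_pos: [0.4021, 0.1418, 0.2475]
eef_rot: [0.012, 1.0, 0.013, -0.002]
wrist_force: [0.3, 0.6, 0.1]
gripper_width: 0.0623
finger_force: 0.0
[ 0.0264 -0.0035  0.0159 -0.1738  0.2317 -0.007 ] [ 0.0264 -0.0035  0.0159 -0.1741  0.2293  0.082 ]
top [0.58102545 0.36918199 0.21152765] [0.01297031 0.04053491 0.00814071] 0.08763029866089861
```

```bash
D='python3 drive.py'
$D '[[0.01,-0.003,0.01,-0.022,0.029,-0.007,0.062],[0.02,-0.003,0.02,-0.044,0.058,-0.007,0.062],[0.026,-0.003,0.035,-0.066,0.087,-0.007,0.062],[0.026,-0.003,0.035,-0.088,0.116,-0.007,0.062],[0.026,-0.003,0.035,-0.11,0.145,-0.007,0.062],[0.026,-0.003,0.035,-0.132,0.174,-0.007,0.062],[0.026,-0.003,0.035,-0.154,0.203,-0.007,0.062],[0.026,-0.003,0.035,-0.174,0.2317,-0.007,0.062],[0.026,-0.003,0.035,-0.174,0.2317,-0.007,0.062],[0.026,-0.003,0.035,-0.174,0.2317,-0.007,0.062]]'
python3 - <<'E'
from h import *;from station import manip, imaging, read_state
d=imaging.get_image("wrist");np.savez("w10.npz",**d)
P=cloud(d).reshape(-1,3)
t=P[(abs(P[:,1]-.368)<.019)&(P[:,2]>.207)&(P[:,2]<.219)&(P[:,0]>.566)&(P[:,0]<.594)]
if len(t)>20: print((t.min(0)+t.max(0))/2,np.ptp(t,0),np.polyfit(t[:,1],t[:,0],1)[0])
print(delta([.5815,.369,.171],np.pi-.06))
E
```

```text
time_s: 40.13
eef_pos: [0.5823, 0.3704, 0.2594]
eef_rot: [0.03, 1.0, -0.0, -0.0]
wrist_force: [-0.8, -0.2, -0.3]
gripper_width: 0.0616
finger_force: 0.0
[0.58173059 0.36846797 0.21068487] [0.01313234 0.03698356 0.00725084] 0.04178662769199725
[-0.0005  0.0001  0.0004  0.0003 -0.0005  0.0895]
```

```bash
D='python3 drive.py'
$D '[[0,0,-0.01,0.0003,-0.0005,0.03,0.062],[0,0,-0.01,0.0003,-0.0005,0.055,0.062],[0,0,-0.01,0.0003,-0.0005,0.075,0.062],[0,0,-0.01,0.0003,-0.0005,0.089,0.062],[0,0,-0.01,0.0003,-0.0005,0.089,0.062],[0,0,-0.01,0.0003,-0.0005,0.089,0.062]]' |grep pos
$D '[[0,0,0,0,0,0,0.034],[0,0,0,0,0,0,0.034],[0,0,0,0,0,0,0.034],[0,0,0,0,0,0,0.034],[0,0,0,0,0,0,0.034],[0,0,0,0,0,0,0.034]]' 40
$D '[[0,0,0,0,0,-0.01,0.034],[0,0,0,0,0,-0.019,0.034],[0,0,0,0,0,-0.019,0.034],[0,0,0,0.02,0,-0.019,0.034],[0,0,0,0.04,0,-0.019,0.034],[0,0,0,0.065,0,-0.02,0.034],[0,0,0,0.08,0,-0.03,0.034],[0,0,0,0.08,0,-0.06,0.034],[0,0,0,0.08,0,-0.08,0.034],[0,0,0,0.08,0,-0.08,0.034]]' 40
python3 - <<'E'
from h import *
from station import manip, imaging, read_state
d=imaging.get_image("wrist");s=read_state();held(d,s)
print(delta([.5469,-.2852,.25],np.pi))
E
```

```text
eef_pos: [0.5813, 0.3684, 0.1734]
time_s: 41.18
eef_pos: [0.5818, 0.3693, 0.1738]
eef_rot: [0.024, 1.0, 0.0, 0.002]
wrist_force: [-1.2, -1.3, 6.2]
gripper_width: 0.0397
finger_force: 40.0
time_s: 42.02
eef_pos: [0.5023, 0.3739, 0.2572]
eef_rot: [0.024, 1.0, 0.002, 0.005]
wrist_force: [0.9, 0.3, -3.0]
gripper_width: 0.0395
finger_force: 40.0
top 871 mid [ 0.005  0.    -0.038] ext [0.0021 0.0359 0.008 ] med [ 0.005  -0.0002 -0.0377]
collar 3201 mid [-0.      0.0004  0.0082] ext [0.0344 0.039  0.0163] med [0.0047 0.0002 0.0078]
front face x vs z fit (slope, at z=-.019) [0.01231884 0.00513631] 1168
[ 0.0024  0.0056 -0.0483 -0.0767 -0.6558  0.0031]
```

```bash
D='python3 drive.py'
$D '[[0,0,0,-0.0045,-0.0386,0,0.034],[0,0,0,-0.009,-0.077,0,0.034],[0,0,0,-0.0135,-0.116,0,0.034],[0,0,0,-0.018,-0.154,0,0.034],[0,0,0,-0.0225,-0.193,0,0.034],[0,0,0,-0.027,-0.232,0,0.034],[0,0,0,-0.0315,-0.27,0,0.034],[0,0,0,-0.036,-0.309,0,0.034],[0,0,0,-0.04,-0.347,0,0.034],[0,0,0,-0.045,-0.386,0,0.034]]' 40 >/dev/null
$D '[[0,0,-0.02,-0.0045,-0.0386,0,0.034],[0,0,-0.048,-0.009,-0.077,0,0.034],[0,0,-0.048,-0.0135,-0.116,0,0.034],[0,0,-0.048,-0.018,-0.154,0,0.034],[0,0,-0.048,-0.0225,-0.193,0,0.034],[0,0,-0.048,-0.027,-0.232,0,0.034],[0,0,-0.048,-0.0317,-0.27,0,0.034],[0,0,-0.048,-0.0317,-0.27,0.003,0.034],[0,0,-0.048,-0.0317,-0.27,0.003,0.034],[0,0,-0.048,-0.0317,-0.27,0.003,0.034]]'
python3 - <<'E'
from h import *
from station import manip, imaging, read_state
d=imaging.get_image("wrist");s=read_state();held(d,s);nuts(d)
print(s["qpos"],s["eef_pos"],delta([.5469,-.2852,.115],np.pi))
E
```

```text
time_s: 43.73
eef_pos: [0.5459, -0.2853, 0.2476]
eef_rot: [0.0, 1.0, 0.001, -0.0]
wrist_force: [0.1, 1.0, -3.2]
gripper_width: 0.0395
finger_force: 40.0
top 435 mid [ 0.0054 -0.     -0.0361] ext [0.002  0.0358 0.0041] med [ 0.0054 -0.     -0.0357]
collar 3351 mid [ 0.0005 -0.      0.0098] ext [0.0342 0.0438 0.0196] med [ 0.0053 -0.0008  0.0114]
front face x vs z fit (slope, at z=-.019) [0.01882979 0.00565106] 1243
centre [ 0.4858551  -0.25240837  0.05851212] yaw 0.28177137405784586 resid mm [[-0.9, -0.5], [-1.1, 1.2], [-1.2, 2.3], [3.2, -3.0]]
[[ 0.51998044 -0.19047727]
 [ 0.5477862  -0.28653371]
 [ 0.45172976 -0.31433948]
 [ 0.423924   -0.21828303]]
[-6.73344852e-01  4.93638498e-01  1.08179246e+00  1.79085196e-03
  1.56719267e+00 -2.24419029e+00] [ 0.54615914 -0.28479965  0.24837995] [ 0.002   0.0003  0.     -0.0007 -0.0007  0.1334]
```

```bash
D='python3 drive.py'
$D '[[0.001,-0.018,0,-0.0007,-0.0007,0.03,0.034],[0.001,-0.018,0,-0.0007,-0.0007,0.06,0.034],[0.001,-0.018,0,-0.0007,-0.0007,0.085,0.034],[0.001,-0.018,0,-0.0007,-0.0007,0.105,0.034],[0.001,-0.018,0,-0.0007,-0.0007,0.115,0.034],[0.001,-0.018,0,-0.0007,-0.0007,0.115,0.034]]' |grep pos
$D '[[0.002,0,0.12,0,0,0,0.034],[0.0045,0,0.24,0,0,0,0.034],[0.0065,0,0.36,0,0,0,0.034],[0.009,0,0.48,0,0,0,0.034],[0.011,0,0.6,0,0,0,0.034],[0.013,0,0.72,0,0,0,0.034],[0.015,0,0.84,0,0,0,0.034],[0.018,0,0.96,0,0,0,0.034],[0.02,0,1.08,0,0,0,0.034],[0.022,0,1.2,0,0,0,0.034]]'| egrep 'pos|force: \['
python3 - <<'E'
from h import *
from station import manip, imaging, read_state
d=imaging.get_image("wrist");s=read_state();held(d,s)
print(s["eef_pos"],delta([.5469,-.2852,.115],np.pi-1.2))
E
```

```text
eef_pos: [0.5467, -0.2848, 0.1326]
eef_pos: [0.5479, -0.2862, 0.1364]
wrist_force: [0.0, -0.1, -3.4]
top 537 mid [ 0.0053 -0.     -0.0364] ext [0.0019 0.0359 0.0049] med [ 0.0054 -0.0001 -0.0362]
collar 3317 mid [0.0004 0.     0.0097] ext [0.0345 0.0438 0.0193] med [ 0.0052 -0.0001  0.0105]
front face x vs z fit (slope, at z=-.019) [0.01997079 0.00559137] 1272
[ 0.54797197 -0.28619056  0.13638337] [ 0.0028  0.0218 -0.0132  0.0018 -0.0007  0.0213]
```

```bash
D='python3 drive.py'
$D '[[0,0,0,0.0014,-0.0007,0.006,0.034],[0,0,0,0.0018,-0.0007,0.018,0.034],[0,0,0,0.0018,-0.0007,0.021,0.034],[0,0,0,0.0018,-0.0007,0.021,0.034]]' |egrep 'pos|force: \['
for i in 1 2; do $D '[[0,0,0,0,0,0.0015,0.034],[0,0,0,0,0,0.003,0.034],[0,0,0,0.0001,0,0.0045,0.034],[0,0,0,0.0001,0,0.006,0.034],[0,0,0,0.0001,0,0.006,0.034]]'|egrep 'pos|force: \['; done
```

```text
eef_pos: [0.5459, -0.2849, 0.1129]
wrist_force: [-0.4, 0.6, -4.2]
eef_pos: [0.5461, -0.2854, 0.1073]
wrist_force: [-0.8, -0.1, -4.2]
eef_pos: [0.5461, -0.2852, 0.1011]
wrist_force: [-0.2, -0.1, -4.1]
```

```bash
D='python3 drive.py'
for i in 1 2 3; do $D '[[0,0,0,0,0,0.001,0.034],[0,0,0,0,0,0.002,0.034],[0,0,0,0,0,0.0025,0.034],[0,0,0,0,0,0.0025,0.034]]'|egrep 'pos|force: \['; done
```

```text
eef_pos: [0.5462, -0.2853, 0.0989]
wrist_force: [0.3, 1.2, -3.8]
eef_pos: [0.5465, -0.2855, 0.0969]
wrist_force: [1.6, 1.9, 1.4]
eef_pos: [0.5468, -0.2858, 0.0963]
wrist_force: [-2.5, 4.6, 14.4]
```

```bash
D='python3 drive.py'; T='python3 -c "
from station import manip, imaging, read_state;s=read_state();print(s[\"wrist_torque\"],s[\"qpos\"][5])"'
for i in 1 2 3 4; do $D '[[0.002,0,0.1,0,0,0.0006,0.034],[0.004,0,0.2,0,0,0.0013,0.034],[0.005,0,0.25,0,0,0.0016,0.034]]' | egrep 'pos|force: \['; eval "$T"; done
```

```text
eef_pos: [0.5473, -0.2856, 0.0948]
wrist_force: [0.7, 5.5, 14.3]
[ 0.85301651 -0.06496305 -0.06330363] -0.7778812135175083
eef_pos: [0.5477, -0.2859, 0.0933]
wrist_force: [1.9, 4.4, 13.8]
[ 0.66133205 -0.38940023  0.01399678] -0.5254493696418143
eef_pos: [0.5479, -0.2858, 0.0917]
wrist_force: [2.1, 4.9, 12.8]
[ 0.92644376 -0.6165193   0.10466727] -0.27386569504488534
eef_pos: [0.5479, -0.2857, 0.09]
wrist_force: [1.4, 5.4, 12.8]
[ 0.77845104 -0.38879679  0.04367258] -0.023251116145784904
```

Collar is about 13.5 mm above the nut, so I'm entering the range where a bad thread would bind.

```bash
D='python3 drive.py'; T='python3 -c "
from station import manip, imaging, read_state;s=read_state();print(s[\"wrist_torque\"],s[\"qpos\"][5])"'
for i in 1 2 3; do $D '[[0.002,0,0.1,0,0,0.0006,0.034],[0.004,0,0.2,0,0,0.0013,0.034]]' | egrep 'pos|force: \['; eval "$T"; done
```

```text
eef_pos: [0.5477, -0.2858, 0.0886]
wrist_force: [2.5, 5.0, 12.5]
[ 0.88762747 -0.42794285  0.05607263] 0.17603275268688223
eef_pos: [0.5478, -0.2859, 0.0874]
wrist_force: [1.0, 6.1, 15.1]
[ 0.99255063 -0.20979991  0.0736095 ] 0.3753878203934507
eef_pos: [0.5473, -0.2857, 0.0868]
wrist_force: [-5.7, 7.0, 24.5]
[1.1513008  1.06309322 1.33445724] 0.5724017215014024
```

It binds at a collar height of about 10 mm: torque jumped from 0.07 to 1.33 N m and the descent stopped. I'll back it out along the thread.

```bash
D='python3 drive.py'
$D '[[-0.002,0,-0.1,0,0,-0.002,0.034],[-0.004,0,-0.2,0,0,-0.0035,0.034],[-0.006,0,-0.3,0,0,-0.0042,0.034],[-0.008,0,-0.4,0,0,-0.005,0.034],[-0.01,0,-0.5,0,0,-0.0056,0.034]]' | egrep 'pos|force: \['
for i in 1 2 3 4 5; do $D '[[-0.002,0,-0.1,0,0,-0.0006,0.034],[-0.004,0,-0.2,0,0,-0.0013,0.034],[-0.006,0,-0.3,0,0,-0.0019,0.034],[-0.008,0,-0.4,0,0,-0.0026,0.034],[-0.01,0,-0.5,0,0,-0.0032,0.034]]' | egrep 'pos|force: \['; done
python3 -c "
from station import manip, imaging, read_state;s=read_state();print(s['wrist_torque'],s['qpos'][5])"
```

```text
eef_pos: [0.5468, -0.2856, 0.0896]
wrist_force: [2.3, 1.9, 1.2]
eef_pos: [0.5467, -0.2856, 0.0929]
wrist_force: [1.3, 2.6, 0.8]
eef_pos: [0.5468, -0.2855, 0.0963]
wrist_force: [1.8, 2.4, 2.5]
eef_pos: [0.5466, -0.2853, 0.0992]
wrist_force: [2.2, 4.1, 1.4]
eef_pos: [0.5463, -0.2853, 0.1024]
wrist_force: [0.8, 2.1, 0.7]
eef_pos: [0.5462, -0.2855, 0.1056]
wrist_force: [-0.0, -0.2, 0.6]
[ 0.31096071 -0.15331531 -0.01223791] -2.461721519206916
```

```bash
D='python3 drive.py'
$D '[[0,0,0,0,0,-0.002,0.034],[0,0,0,0,0,-0.004,0.034],[0,0,0,-0.0001,0,-0.006,0.034],[0,0,0,-0.0002,0,-0.009,0.034]]' | egrep 'pos|force: \['
python3 - <<'E'
from h import *
from station import manip, imaging, read_state
d=imaging.get_image("top");np.savez("t2.npz",**d)
P=cloud(d).reshape(-1,3)
t=P[(P[:,2]>.042)&(P[:,2]<.056)&(abs(P[:,0]-.47)<.14)&(P[:,1]>-.15)&(P[:,1]<.12)];print("tin",cv2.minAreaRect(t[:,:2].astype(np.float32)),len(t))
cv2.imwrite("pics/t2.png",d["frame"][:,:,::-1])
E
```

```text
eef_pos: [0.546, -0.2854, 0.1141]
wrist_force: [-0.3, 0.9, -3.8]
tin ((0.5112507939338684, -0.04930718243122101), (0.26224401593208313, 0.1577935516834259), 32.84960174560547) 151
```

View pics/t2.png

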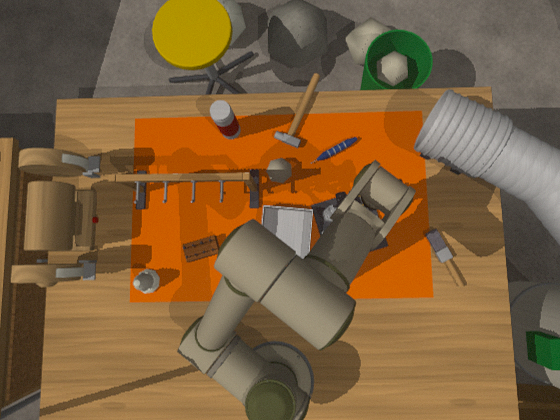

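The screw is clear of the nut. The tin in the top view, corners about (263,204) to (313,210), may have been nudged and is half hidden by the arm. I'll raise the screw and look with the wrist camera.

```bash
D='python3 drive.py'
$D '[[0,0,0,-0.0005,0,-0.03,0.034],[0,0,0,-0.001,0,-0.07,0.034],[0,0,0,-0.002,0,-0.11,0.034],[0,0,0,-0.003,0,-0.15,0.034],[0,0,0,-0.004,0,-0.17,0.034],[0,0,0,-0.004,0,-0.17,0.034]]' | egrep 'pos|rot|force: \['
python3 - <<'E'
from h import *
print(delta([.52,-.06,.28],np.pi))
E
```

```text
eef_pos: [0.5475, -0.2861, 0.2897]
eef_rot: [-0.099, 0.995, -0.002, 0.014]
wrist_force: [-0.8, 0.4, -2.5]
[-0.0042  0.028   0.1987 -0.0174  0.2272  0.0086]
```

```bash
D='python3 drive.py'
$D '[[0,0.01,0.1,-0.003,0.038,0,0.034],[0,0.02,0.2,-0.006,0.076,0,0.034],[0,0.02,0.2,-0.009,0.114,0,0.034],[0,0.02,0.2,-0.012,0.152,0,0.034],[0,0.02,0.2,-0.015,0.19,0,0.034],[0,0.02,0.2,-0.0174,0.227,0,0.034],[0,0.02,0.2,-0.0174,0.227,0,0.034],[0,0.02,0.2,-0.0174,0.227,0,0.034]]' | egrep 'pos|rot|force: \['
python3 - <<'E'
from h import *
from station import manip, imaging, read_state
d=imaging.get_image("wrist");s=read_state();np.savez("w11.npz",**d);held(d,s)
P=cloud(d).reshape(-1,3)
t=P[(P[:,2]>.042)&(P[:,2]<.056)&(abs(P[:,0]-.46)<.14)&(P[:,1]>-.15)&(P[:,1]<.1)];print("tin",cv2.minAreaRect(t[:,:2].astype(np.float32)),len(t),t.min(0),t.max(0))
cv2.imwrite("pics/w11.png",d["frame"][:,:,::-1]);print(s["qpos"])
E
```

```text
eef_pos: [0.5179, -0.0579, 0.2834]
eef_rot: [-0.001, 1.0, 0.002, -0.001]
wrist_force: [1.0, -0.1, -3.5]
top 564 mid [ 0.0056  0.     -0.0365] ext [0.0026 0.0359 0.005 ] med [ 0.0058  0.0018 -0.0362]
collar 3336 mid [0.0009 0.     0.0095] ext [0.0347 0.0436 0.019 ] med [0.0057 0.001  0.0107]
front face x vs z fit (slope, at z=-.019) [0.0047211  0.00589516] 1415
tin ((0.45498886704444885, -0.043042659759521484), (0.16032834351062775, 0.18031905591487885), 83.68354797363281) 2685 [ 0.35745565 -0.13135968  0.04201001] [0.55262175 0.04596287 0.05135996]
[-0.34217633  0.30213986  1.28670212  0.00259828  1.55511651 -1.91319143]
```

View pics/w11.png

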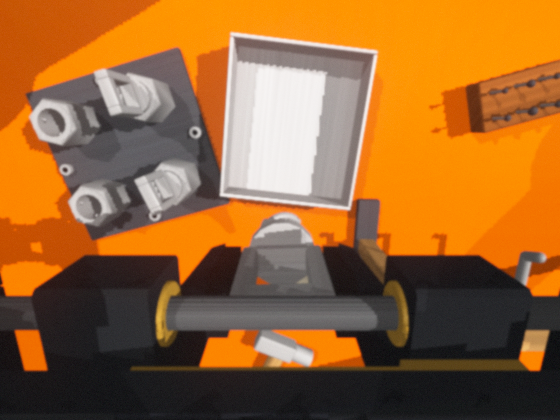

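The wrist view shows the tin shifted and turned slightly. Its rim corners are at (232,35), (376,52), (350,208) and (222,197), so its centre is now (0.455,-0.043). I'll tilt the screw over it so it lies down lengthways.

```bash
D='python3 drive.py'
$D '[[0,-0.1,0,0.01,0.003,0.015,0.034],[0,-0.2,0,0.02,0.006,0.03,0.034],[0,-0.3,0,0.03,0.009,0.045,0.034],[0,-0.4,0,0.046,0.013,0.06,0.034],[0,-0.5,0,0.046,0.013,0.075,0.034],[0,-0.6,0,0.046,0.013,0.083,0.034],[0,-0.6,0,0.046,0.013,0.083,0.034],[0,-0.6,0,0.046,0.013,0.083,0.034]]'
python3 - <<'E'
from h import *
from station import manip, imaging, read_state
s=read_state();print(s["qpos"],R.from_quat(s["eef_rot"]).as_matrix()[:,2]);print(delta([.472,-.045,.09]),delta([.472,-.045,.066]))
d=imaging.get_image("wrist");print(d["cam_to_world"][:3,3])
P=cloud(d).reshape(-1,3)
t=P[(P[:,2]>.042)&(P[:,2]<.056)&(abs(P[:,0]-.46)<.14)&(P[:,1]>-.15)&(P[:,1]<.1)];print("tin",cv2.minAreaRect(t[:,:2].astype(np.float32)),len(t))
E
```

```text
time_s: 53.6
eef_pos: [0.4721, -0.0474, 0.201]
eef_rot: [0.002, 0.956, 0.002, 0.293]
wrist_force: [-0.1, -0.9, -3.1]
gripper_width: 0.0398
finger_force: 39.9
[-0.50122025  0.09958895  1.96330064  0.4989709   0.6022852  -2.41358836] [ 0.56107129  0.00171405 -0.82776571]
[0.     0.     0.     0.0624 0.0019 0.0919] [0.     0.     0.     0.0758 0.0018 0.1117]
[ 0.33543222 -0.04724708  0.28335601]
tin ((0.4701536297798157, -0.04449626803398132), (0.160374715924263, 0.151409313082695), 83.8907241821289) 3552
```

```bash
D='python3 drive.py'
$D '[[0,0,0,0.016,0.0005,0.023,0.034],[0,0,0,0.032,0.001,0.046,0.034],[0,0,0,0.048,0.0015,0.07,0.034],[0,0,0,0.0624,0.0018,0.0919,0.034],[0,0,0,0.0624,0.0018,0.0919,0.034]]' | egrep 'pos|force: \['
$D '[[0,0,0,0.004,0,0.006,0.034],[0,0,0,0.008,0,0.012,0.034],[0,0,0,0.0134,0,0.0198,0.034],[0,0,0,0.0134,0,0.0198,0.034]]' | egrep 'pos|force: \['
```

```text
eef_pos: [0.48, -0.0409, 0.0988]
wrist_force: [0.1, -0.0, -3.2]
eef_pos: [0.4846, -0.038, 0.0878]
wrist_force: [0.9, 1.3, -3.3]
```

Run:
```python
from h import *
from station import manip, imaging, read_state
s=read_state();print(s["qpos"],s["eef_pos"],R.from_quat(s["eef_rot"]).as_matrix()[:,2])
```

```text
[-0.44493234  0.35408055  2.0945323   0.95591069  0.28130936 -2.88226954] [ 0.48455362 -0.03804627  0.08778002] [ 0.54035707 -0.0064279  -0.84141126]
```

```bash
D='python3 drive.py'
$D '[[0,0.1,0,0,0,-0.005,0.034],[0,0.2,0,0,0,-0.01,0.034],[0,0.25,0,0,0,-0.01,0.034],[0,0.25,0,0,0,-0.01,0.034]]' | egrep 'pos|force: \['
python3 - <<'E'
from h import *
from station import manip, imaging, read_state
s=read_state();print(s["qpos"],s["eef_pos"],R.from_quat(s["eef_rot"]).as_matrix()[:,2]);print(delta([.479,-.045,.069]))
E
```

```text
eef_pos: [0.4785, -0.0367, 0.096]
wrist_force: [0.3, 1.3, -3.7]
[-0.39375657  0.33774433  1.93327323  0.23976326  0.57187291 -2.14045334] [ 0.47846413 -0.0367391   0.09600135] [ 0.33028169  0.00195581 -0.94388038]
[ 0.      0.      0.      0.0084 -0.0084  0.0256]
```

```bash
D='python3 drive.py'
$D '[[0,0,0,0.003,-0.003,0.009,0.034],[0,0,0,0.006,-0.006,0.018,0.034],[0,0,0,0.0084,-0.0084,0.024,0.034],[0,0,0,0.0084,-0.0084,0.024,0.034],[0,0,0,0.0084,-0.0084,0.024,0.034]]' | egrep 'pos|rot|force: \['
```

```text
eef_pos: [0.4792, -0.0443, 0.0699]
eef_rot: [0.003, 0.986, 0.003, 0.169]
wrist_force: [-0.4, 0.4, -2.8]
```

```bash
D='python3 drive.py'
$D '[[0,0,0,0.001,0,0.003,0.034],[0,0,0,0.001,0,0.003,0.034],[0,0,0,0.001,0,0.003,0.065],[0,0,0,0.001,0,0.003,0.065],[0,0,0,0.001,0,0.003,0.065],[0,0,0,0.001,0,0.003,0.065]]' | egrep 'pos|width|force: \['
$D '[[0,0,0,0,0,-0.01,0.065],[0,0,0,0,0,-0.03,0.065],[0,0,0,0,0,-0.06,0.065],[0,0,0,0,0,-0.09,0.065],[0,0.1,0,0,0,-0.12,0.065],[0,0.2,0,0,0,-0.15,0.065],[0,0.33,0,0,0,-0.18,0.065],[0,0.33,0,0,0,-0.18,0.065],[0,0.33,0,0,0,-0.18,0.065]]'
python3 - <<'E'
from h import *
from station import manip, imaging, read_state
d=imaging.get_image("wrist");np.savez("w12.npz",**d);cv2.imwrite("pics/w12.png",d["frame"][:,:,::-1])
d=imaging.get_image("top");cv2.imwrite("pics/t3.png",d["frame"][:,:,::-1])
E
```

```text
eef_pos: [0.4795, -0.0443, 0.0669]
wrist_force: [-0.7, 0.8, -0.6]
gripper_width: 0.0636
time_s: 56.4
eef_pos: [0.4205, -0.0455, 0.2383]
eef_rot: [0.002, 1.0, 0.002, 0.007]
wrist_force: [-0.3, 0.4, -0.7]
gripper_width: 0.0648
finger_force: 0.0
```

View pics/w12.png

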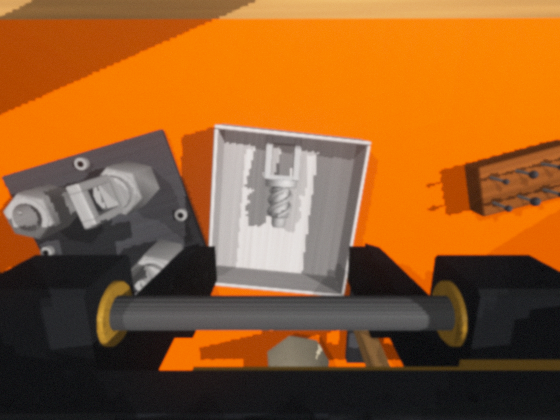

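The wrist view shows the spoiled screw lying flat inside the tin at (282,185). One last height check on the seated screws, then I'll hand in.

```bash
D='python3 drive.py'
$D '[[0,0,0,0,0,-0.03,0.065],[0,0,0,0,0,-0.06,0.065],[0,0,0,0,0,-0.06,0.065],[0,0,0,0,0,-0.06,0.065]]' >/dev/null
python3 - <<'E'
from h import *
from station import manip, imaging, read_state
for v in("wrist","top"):
  d=imaging.get_image(v);P=cloud(d).reshape(-1,3)
  for n in((.5204,-.1889),(.4239,-.2156)):
    q=P[(np.hypot(P[:,0]-n[0],P[:,1]-n[1])<.03)&(P[:,2]>.062)&(P[:,2]<.16)]
    if len(q)>5: print(v,"screw top z",np.percentile(q[:,2],[95,99]))
  q=P[(P[:,0]>.55)&(P[:,0]<.592)&(P[:,1]>.1)&(P[:,1]<.4)&(P[:,2]>.15)&(P[:,2]<.185)];print(v,"left on rack pts",len(q))
print(manip.job_done())
E
```

```text
wrist screw top z [0.11703828 0.11773146]
wrist screw top z [0.11718519 0.11788295]
wrist left on rack pts 0
top screw top z [0.11864686 0.12051909]
top screw top z [0.11880631 0.12039132]
top left on rack pts 0
the job is handed in; nothing more can be done
None
```

I tried all three screws and handed the job in: two ran down freely and are screwed home in nut_1 and nut_4; the third bound with its collar about 10 mm above nut_2, so I backed it out and laid it in the scrap tin.

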